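# Test two turned sleeves on the leaning gauge pin and sort them

### The arm

A 6-joint arm with a two-finger parallel gripper is mounted at the origin on the work surface. World frame = base frame: x ahead of the robot, y to its left, z up, the work surface at z = 0. Lengths are in m, angles in rad, forces in N, time in s.
With the tool pointing down it reaches from about 0.3 to 0.95 m from the base axis. Payload 3.1 kg.
Tool frame: the origin (TCP) lies at the very end of the fingers, on their centre line; the grasp point (between the pads) lies 19 mm behind it; z points along the fingers, y is the direction in which the jaws open and shut (so a half turn about z gives the same grasp; the last joint's range is limited). The gripper opens to 85 mm and grips with 20 to 120 N. Pads are 22 mm wide; open, the fingers measure 114 mm over their backs; the gripper's body (76 mm by 85 mm) begins 54 mm behind the grasp point. The pads swing forward as they close: fully open they stand 13 mm farther back than shut.
Start: joints at [-1.41, 0.308, 1.634, -0, 1.2, -0.07], TCP at [0.143, -0.608, 0.195] pointing down, gripper open.
Joint ranges: [-3.06, 3.06], [-0.79, 1.96], [0.05, 2.63], [-1.19, 4.34], [0.05, 2.64], [-2.94, 2.94]. Speed limits (rad/s): [2.79, 2.79, 3.14, 3.14, 3.14, 3.14].

### API

Orientations are given as a rotation vector (axis times angle).
In Python, from cell import env gives the robot as it stands.
- The arm moves only by the tool arm_command, never from a script. Its argument "plan" is a list of rows, each a list of 3 entries, a list of its own where there are three numbers: the shift along the tool's x, y, z in cm, then the turn, a rotation vector about the tool's x, y, z in degrees, then the closure, from 0 (fully open) to 1 (shut). A call has 1 to 12 rows; each row shifts and turns the pose as measured when the row begins, along the tool's axes as they then stand; what a row does not reach is not made up. A row lasts 1/12 s, in which the tool goes at most 41.7 mm and 7.16 degrees, less where a joint would pass 70% of its speed; a pose out of reach is approached as far as the arm can. A call with a gripper value outside its range is refused whole. The fingers move at their own pace and stop on an object; the grip force is fixed at half the most. Time passes only in rows, so rows that do not move let the fingers close. It gives the time, the measured TCP pose, the force and the opening at its end, in the units of the state.
- env.get_obs(): the state, without advancing time (a new reading comes with each control period).
- env.camera(name): name is "scene" or "side" or "wrist"; returns a dict with "color" (480x640x3 uint8, red, green, blue), "fov_y" (degrees; the focal length in pixels is half the picture's height over the tangent of half this angle, whatever the lens; pixels are square), "cx", "cy" (the principal point, pixels), "rvec" (rotation vector, rad) and "tvec" (3), from world to camera coordinates, as OpenCV has them; the wrist camera has in their place "hand_eye" (4x4, takes a point from camera to tool coordinates, whose origin is the TCP and whose axes are the flange's). Camera axes: x right, y down, z forward; pixel columns grow to the right and rows downward; lengths in m; the calibration is good to about 2 mm. A picture is of the moment at which its call begins: read the wrist's pose just before it. There is no depth.
- env.job_done(): hands the job in, once; it reports no verdict.
Trained networks look in a picture, given as the dict that the camera call returned (one of the last four; its "shot" number tells which), for a name from the list of things; names that differ only in an ending like _2 or _b are one class to them, and where a whole thing is asked for, a point or a joint stands for the part that bears it (a point fixed in the world has none). Each returns a list of dicts, best first, with "p" (0 to 1); they miss things now and then, are a little off and sometimes report something else, mostly with a low value. They report only what shows in the picture. A call takes as long as a camera call. They do not tell look-alikes from the thing itself.
- env.spot_in(picture, query): "box" ([left, top, right, bottom] in pixels, round what is visible of it).
- env.pinpoint(picture, query): "at" ([column, row] in pixels: a listed point, or the origin of a listed thing).
The state is a dict: "time_s": time; "joint_pos": joint angles; "qvel": joint speeds; "effort": joint torques, N m; "tcp_pos": TCP position; "ee_rot": TCP orientation; "ft_force": force on the tool from outside, world axes, zero at the start; "ft_torque": the same for the moment, N m; "grip_width": opening from 0.0 (shut) to 1.0 (fully open).
Only numpy, scipy, OpenCV 4.12 (cv2) and the standard library are available. Lean on these libraries where they do the work, as an engineer would, in place of code of your own. Each camera call takes 0.05 s, during which the arm holds its last target. There are 200 camera calls.

### The job

Try each of the two wooden sleeves on the steel gauge pin, pushing it along the pin until it is either fully home on the shoulder or stopped by the step, and put it away before trying the other. A sleeve that goes fully home belongs in the square wooden tray and one that the step stops belongs in the round steel dish, each standing upright and let go. Do not disturb the other things on the bench.

Things in the scene. Friction and masses are not known exactly. Their poses are not given: they have to be found in the camera images.
- sleeve_a: one of two turned wooden sleeves that look alike outside: plain straight tube, 42 mm outside diameter, 50 mm tall, standing on end on the bench, open through. One of the two is bored 26 mm and the other 20 mm; which is which must be found by trying. Origin: centre of its underside, z along its axis
- sleeve_a_mid (a point): centre of sleeve_a, on its axis at half height (25 mm from each end)
- sleeve_b: one of two turned wooden sleeves that look alike outside: plain straight tube, 42 mm outside diameter, 50 mm tall, standing on end on the bench, open through. One of the two is bored 26 mm and the other 20 mm; which is which must be found by trying. Origin: centre of its underside, z along its axis
- sleeve_b_mid (a point): centre of sleeve_b, on its axis at half height
- gauge: the gauge's grey painted foot, bolted down: plate 110 x 100 x 12 mm with an upright block that carries the pin. Origin: on the bench; x points the way against the pin's lean
- pin: steel two-step gauge pin on the foot, leaning 25 degrees from upright towards the foot's -x (roughly at the robot). Origin: centre of the flat shoulder, 36 mm across, 75 mm above the bench; z runs along the pin to its free end, y is level. Diameter 24 mm from z = 0 to 30 mm, then 16 mm. A 26 mm bore slides home, underside at z = 0
- pin_step (a point): centre of the pin's step, 30 mm up the pin from the shoulder, where the 24 mm part ends and the 16 mm part begins; the step faces the free end. A sleeve bored 20 mm stops here, its underside on the step
- pin_end (a point): the pin's free end, 56 mm up the pin from the shoulder; its edge is bevelled by 2.5 mm
- tray: square shallow plywood tray for sleeves that fit, 140 x 140 mm outside, walls 6 mm thick and 18 mm high, floor 6 mm thick, fixed to the bench. Origin: centre of its underside
- dish: round shallow steel dish for sleeves that do not fit, 140 mm across outside at the rim, wall 4 mm, 18 mm high, floor 6 mm thick, fixed to the bench. Origin: centre of its underside
- finial0: turned dark-wood finial, round, 35 mm across, 62 mm tall, standing; a bystander. Origin: centre of its underside
- finial1: the same as finial0, the second one; a bystander
- pencil: flat carpenter's pencil 170 x 11 x 7 mm lying on the bench; a bystander. Origin: centre of its underside, x along it
- offcut: wood offcut 55 x 80 x 30 mm; a bystander. Origin: centre of its underside
- sanding_block: cork sanding block 60 x 100 x 35 mm; a bystander. Origin: centre of its underside
- wax_tin: round tin 72 mm across, 50 mm tall; a bystander. Origin: centre of its underside
Mind the look-alikes: they are no part of the job. Leave any turquoise or yellow look-alike of the sleeve_b alone. What is meant by the dish is not orange, and is the smaller of those in its own colour.

How it is judged:
By the outcome, as a careful person would: the job done as asked, in the order asked, and still so for the second after the job is handed in, with the robot touching nothing.
It also fails if it takes over 72 s, if anything falls off the work surface, if the arm or the gripper's body presses on something with over 40 N, if the wrist force passes 120 N, or if a joint passes its speed limit or range.

## Working session

There is one attempt and no reset: what is moved stays moved. The work goes in short steps, Python scripts to look and compute and a tool call to move; the robot and the scene stay as the last step left them, time stands still between calls to the robot, and variables do not carry over. Pictures are saved under pics/ and viewed, about 8 in all and at most 12, crops included, and the job is handed in when it is done.

Besides the shell and the picture viewer there is one more tool, called after "Call:" as a command line: name --argument value ..., lists and objects as JSON in quotes. arm_command: Moves the arm, as the interface text tells. Its arguments: {"type":"object","properties":{"plan":{"type":"array","items":{"type":"array"}}},"required":["plan"]}

```bash
ls; mkdir -p pics; cat > h.py <<'E'
import numpy as np, cv2
from scipy.spatial.transform import Rotation as R
from cell import env
def ray(c,uv):
    f=240/np.tan(np.radians(c["fov_y"])/2)
    d=np.array([(uv[0]-c["cx"])/f,(uv[1]-c["cy"])/f,1.])
    if "rvec" in c:
        M=R.from_rotvec(c["rvec"]).as_matrix(); return -M.T@np.array(c["tvec"]), M.T@d
    o=env.get_obs(); T=np.eye(4); T[:3,:3]=R.from_rotvec(o["ee_rot"]).as_matrix(); T[:3,3]=o["tcp_pos"]
    T=T@np.array(c["hand_eye"]); return T[:3,3], T[:3,:3]@d
def onz(c,uv,z):
    o,d=ray(c,uv); return o+d*(z-o[2])/d[2]
def tri(rs):
    A=0;b=0
    for o,d in rs:
        d=d/np.linalg.norm(d);P=np.eye(3)-np.outer(d,d);A=A+P;b=b+P@o
    return np.linalg.solve(A,b)
def proj(c,p):
    f=240/np.tan(np.radians(c["fov_y"])/2)
    q=R.from_rotvec(c["rvec"]).as_matrix()@np.array(p)+np.array(c["tvec"]); return f*q[:2]/q[2]+[c["cx"],c["cy"]]
def save(c,n): cv2.imwrite("pics/"+n,c["color"][:,:,::-1])
E
python3 - <<'E'
from h import *
H=dict(sleeve_a=0,sleeve_a_mid=.025,dish=0,tray=0,pin=.075,pin_step=.102,pin_end=.126,gauge=0,finial0=0,pencil=0,offcut=0,sanding_block=0,wax_tin=0)
for n in("scene","side"):
    c=env.camera(n); save(c,n+"0.png"); print(n,c["fov_y"],c["cx"],c["cy"],ray(c,(320,240))[0].round(3))
    for q in H:
        for r in env.pinpoint(c,q)[:4]:
            if r["p"]>.2: print(q,round(r["p"],2),np.round(r["at"]).tolist(),onz(c,r["at"],H[q]).round(3)[:2])
o=env.get_obs();print(o["ft_force"],o["ee_rot"])
E
```

```text
pics
scene 52.15381584739419 321.9084858734358 229.66435502408655 [1.303 0.064 1.095]
sleeve_a 0.82 [211.0, 233.0] [ 0.464 -0.264]
sleeve_a 0.78 [203.0, 296.0] [ 0.668 -0.247]
sleeve_a 0.65 [241.0, 283.0] [ 0.623 -0.157]
sleeve_a 0.63 [158.0, 270.0] [ 0.596 -0.382]
sleeve_a_mid 0.58 [208.0, 230.0] [ 0.471 -0.267]
dish 0.95 [399.0, 236.0] [0.444 0.266]
dish 0.81 [466.0, 228.0] [0.403 0.46 ]
dish 0.64 [404.0, 189.0] [0.26  0.292]
tray 0.72 [412.0, 288.0] [0.615 0.289]
tray 0.54 [288.0, 346.0] [ 0.795 -0.019]
pin 0.53 [292.0, 271.0] [ 0.629 -0.022]
pin_step 0.89 [291.0, 260.0] [ 0.613 -0.023]
pin_end 0.89 [293.0, 249.0] [ 0.599 -0.019]
pin_end 0.69 [210.0, 226.0] [ 0.539 -0.233]
pin_end 0.4 [294.0, 262.0] [ 0.635 -0.015]
gauge 0.77 [294.0, 289.0] [ 0.634 -0.018]
finial0 0.77 [168.0, 250.0] [ 0.528 -0.37 ]
finial0 0.36 [400.0, 239.0] [0.455 0.269]
pencil 0.67 [256.0, 242.0] [ 0.486 -0.136]
offcut 0.9 [233.0, 335.0] [ 0.771 -0.154]
sanding_block 0.79 [291.0, 344.0] [ 0.789 -0.012]
wax_tin 0.88 [350.0, 344.0] [0.781 0.13 ]
side 57.26888745094676 325.15016105860104 239.28510959909917 [ 0.22
[... 426 characters left out ...]
0.471 -0.276]
tray 0.28 [425.0, 348.0] [ 0.605 -0.231]
pin 0.55 [381.0, 246.0] [ 0.63  -0.018]
pin_step 0.65 [377.0, 241.0] [ 0.614 -0.022]
pin_end 0.89 [373.0, 235.0] [ 0.602 -0.023]
gauge 0.92 [380.0, 270.0] [ 0.633 -0.023]
gauge 0.72 [400.0, 214.0] [0.782 0.116]
finial0 0.72 [436.0, 427.0] [ 0.531 -0.363]
finial0 0.64 [475.0, 416.0] [ 0.603 -0.379]
pencil 0.84 [357.0, 335.0] [ 0.501 -0.146]
offcut 0.84 [472.0, 286.0] [ 0.789 -0.152]
offcut 0.61 [378.0, 395.0] [ 0.473 -0.27 ]
sanding_block 0.98 [440.0, 245.0] [ 0.802 -0.019]
wax_tin 0.83 [398.0, 214.0] [0.775 0.118]
wax_tin 0.51 [438.0, 427.0] [ 0.533 -0.364]
[0.20694774 0.45836134 0.11620428] [3.12066596e+00 3.61731215e-01 4.74221723e-05]
```

View pics/scene0.png

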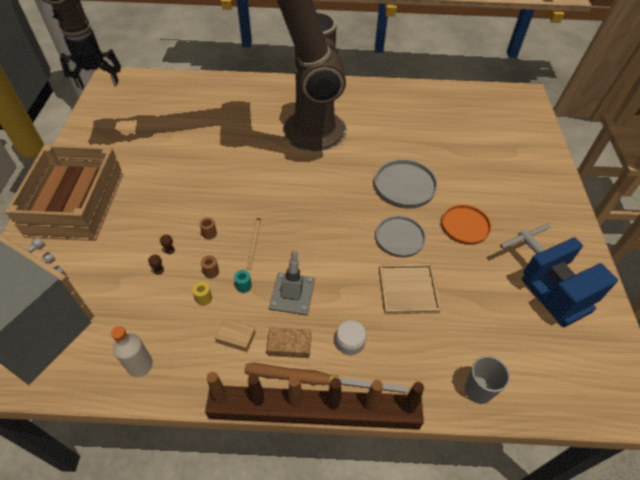

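View pics/side0.png

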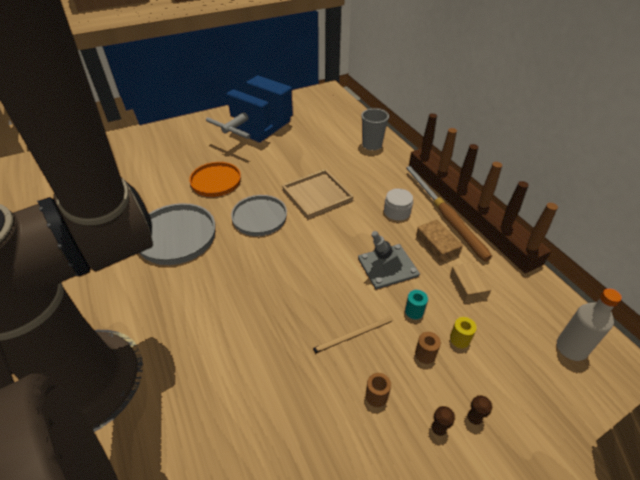

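The scene picture shows the two wooden sleeves at (208,229) and (210,267), with turquoise (243,281) and yellow (202,293) look-alikes. The dishes are a small grey one (400,236), a large grey one (405,184) and an orange one (466,224). I choose the wooden sleeves and the small grey dish. The side view agrees: sleeves at (377,388) and (428,347), dish at (259,215).

```bash
python3 - <<'E'
from h import *
S=env.camera("scene");D=env.camera("side")
def nearest(c,q,g):
    r=[x for x in env.pinpoint(c,q) if x["p"]>.15]
    return min(r,key=lambda x:np.linalg.norm(proj(c,g)-x["at"]))["at"] if r else None
G=dict(pin=(.63,-.02,.075),pin_step=(.615,-.02,.102),pin_end=(.6,-.02,.126),gauge=(.633,-.02,0),tray=(.625,.29,0),dish=(.443,.265,0),
 sleeve_a=(.467,-.27,0),sleeve_a_mid=(.467,-.27,.025),sleeve_b=(.604,-.236,0),sleeve_b_mid=(.604,-.236,.025))
for q,g in G.items():
    a,b=nearest(S,q,g),nearest(D,q,g)
    if a is None or b is None: print(q,a,b);continue
    r1,r2=ray(S,a),ray(D,b);p=tri([r1,r2]);print(q,p.round(4),"res",(proj(S,p)-a).round(1),(proj(D,p)-b).round(1), g[2], onz(S,a,g[2])[:2].round(3),onz(D,b,g[2])[:2].round(3))
for c,n in((S,"S"),(D,"D")):
  hsv=cv2.cvtColor(c["color"],cv2.COLOR_RGB2HSV)
  for q,g in (("a",(.467,-.27,.025)),("b",(.604,-.236,.025))):
    bs=[x["box"] for x in env.spot_in(c,"sleeve_a") if x["p"]>.2]
    b=min(bs,key=lambda b:np.hypot((b[0]+b[2])/2-proj(c,g)[0],(b[1]+b[3])/2-proj(c,g)[1]))
    print(n,q,np.round(b),onz(c,((b[0]+b[2])/2,(b[1]+b[3])/2),.025).round(4))
m=[]
for c,u,v in((S,225,260),(D,410,365),(S,420,235),(D,385,265)):
    m.append(cv2.resize(c["color"][v-50:v+50,u-65:u+65],None,fx=3,fy=3,interpolation=2))
cv2.imwrite("pics/crop.png",np.vstack([np.hstack(m[:2]),np.hstack(m[2:])])[:,:,::-1])
E
```

```text
pin [ 0.6316 -0.0153  0.0727] res [-0.4  0.3] [-0.5 -0.3] 0.075 [ 0.632 -0.014] [ 0.631 -0.018]
pin_step [ 0.6182 -0.0167  0.0965] res [ 0.9 -0.6] [1.1 0.7] 0.102 [ 0.624 -0.018] [ 0.614 -0.018]
pin_end [ 0.6045 -0.0223  0.127 ] res [-1.7  1.2] [-2.  -1.3] 0.126 [ 0.6   -0.019] [ 0.607 -0.027]
gauge [ 0.6287 -0.0253  0.0049] res [-1.2  0.8] [-1.4 -0.9] 0 [ 0.623 -0.023] [ 0.633 -0.026]
tray [ 0.5751 -0.1694  0.2842] res [ 53.3 -53.6] [98.4 37.9] 0 [ 0.526 -0.364] [0.635 0.294]
dish [ 0.4435  0.2683 -0.0033] res [-0.9  1. ] [-1.2 -1. ] 0 [0.443 0.271] [0.444 0.26 ]
sleeve_a [ 0.4644 -0.2681  0.0031] res [-2.1  1. ] [-3.1 -2. ] 0 [ 0.458 -0.264] [ 0.468 -0.273]
sleeve_a_mid [ 0.4617 -0.2637  0.0235] res [-2.4  1.2] [-3.6 -2.3] 0.025 [ 0.458 -0.257] [ 0.464 -0.271]
sleeve_b [ 0.5956 -0.2453  0.0144] res [-1.1  0.5] [-1.5 -0.9] 0 [ 0.584 -0.247] [ 0.604 -0.243]
sleeve_b_mid [ 0.6014 -0.2345  0.0162] res [-0.8  0.4] [-1.  -0.6] 0.025 [ 0.606 -0.23 ] [ 0.598 -0.24 ]
S a [199. 216. 218. 242.] [ 0.467  -0.2678  0.025 ]
S b [202. 255. 218. 280.] [ 0.5944 -0.2398  0.025 ]
D a [366. 373. 395. 406.] [ 0.474  -0.2728  0.025 ]
D b [418. 328. 442. 364.] [ 0.6027 -0.2418  0.025 ]
```

View pics/crop.png

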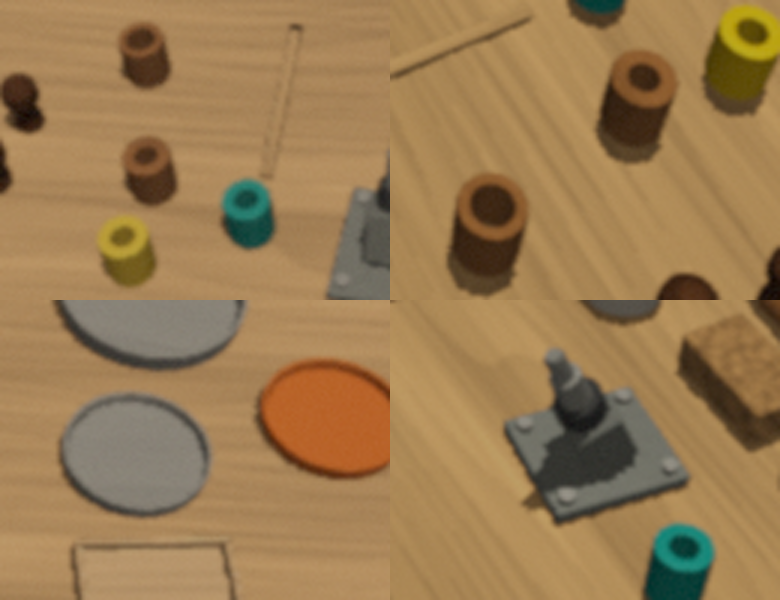

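The crop confirms two plain brown sleeves, the small grey dish apart from the big and orange ones, and the pin on the gauge foot. I'll move the wrist over the first sleeve.

```bash
cat >> h.py <<'E'
def Rt(yaw,tilt=0): # tool x along yaw, tool z down, tilted by tilt deg outward (+x)
    return R.from_euler("z",yaw,degrees=True)*R.from_euler("x",180,degrees=True)*R.from_euler("y",tilt,degrees=True)
def go(p,yaw=None,tilt=0,Rw=None):
    o=env.get_obs(); r0=R.from_rotvec(o["ee_rot"]); r=Rw or (Rt(yaw,tilt) if yaw is not None else r0)
    d=r0.inv().apply(np.array(p)-o["tcp_pos"])*100; t=np.degrees((r0.inv()*r).as_rotvec())
    n=max(np.linalg.norm(d)/4.1,np.linalg.norm(t)/7)
    print("t",round(o["time_s"],2),"shift cm",d.round(2),"turn",t.round(2),"rows",round(n,1),"F",np.round(o["ft_force"],1),"w",round(o["grip_width"],3))
E
python3 - <<'E'
from h import *
c=env.camera("wrist");print(c["fov_y"],c["cx"],c["cy"]);print(np.round(c["hand_eye"],3)); print(Rt(13).as_rotvec())
print(Rt(0,25).apply([0,0,1]))
go((.40,-.25,.2),13.2)
E
```

```text
63.9672694965114 317.1324227915532 243.45197064310892
[[-0.    -0.964 -0.267  0.068]
 [ 1.    -0.    -0.001 -0.001]
 [ 0.001 -0.267  0.964 -0.178]
 [ 0.     0.     0.     1.   ]]
[3.12139804e+00 3.55638385e-01 2.17765705e-17]
[ 4.22618262e-01 -1.10990693e-16 -9.06307787e-01]
t 2.75 shift cm [ 33.22 -29.01  -0.5 ] turn [0.   0.   0.02] rows 10.8 F [-0.1 -0.3 -0.3] w 1.0
```

Call:
arm_command --plan '[[[3.4, -2.6, -0.2], [0, 0, 0], 0], [[3.4, -2.6, -0.2], [0, 0, 0], 0], [[3.4, -2.6, -0.2], [0, 0, 0], 0], [[3.4, -2.6, -0.2], [0, 0, 0], 0], [[3.4, -2.6, -0.2], [0, 0, 0], 0], [[3.4, -2.6, -0.2], [0, 0, 0], 0], [[3.4, -2.6, -0.2], [0, 0, 0], 0], [[3.4, -2.6, -0.2], [0, 0, 0], 0], [[3.4, -2.6, -0.2], [0, 0, 0], 0], [[3.4, -2.6, -0.2], [0, 0, 0], 0], [[3.4, -2.6, -0.2], [0, 0, 0], 0], [[3.4, -2.6, -0.2], [0, 0, 0], 0]]'

```text
time_s: 3.75
tcp_pos: [0.4606, -0.2263, 0.2177]
ee_rot: [3.114, 0.335, 0.004]
ft_force: [-0.5, -0.1, -1.0]
grip_width: 1.006
```

```bash
python3 - <<'E'
from h import *
go((.53,-.17,.22),13.2);print(env.get_obs()["tcp_pos"])
E
```

```text
t 3.75 shift cm [ 7.98 -4.02 -0.26] turn [ 0.58 -0.07 -0.92] rows 2.2 F [-0.5 -0.1 -1. ] w 1.006
[ 0.46062118 -0.22627041  0.21773437]
```

Call:
arm_command --plan '[[[3.6, -1.8, 0], [0.3, 0, -0.5], 0], [[3.6, -1.8, 0], [0.3, 0, -0.5], 0], [[0, 0, 0], [0, 0, 0], 0], [[0, 0, 0], [0, 0, 0], 0]]'

```text
time_s: 4.08
tcp_pos: [0.53, -0.1659, 0.2195]
ee_rot: [-3.117, -0.38, -0.011]
ft_force: [-0.4, -0.5, -0.2]
grip_width: 0.999
```

```bash
python3 - <<'E'
from h import *
c=env.camera("wrist");save(c,"w1.png"); o=env.get_obs();print(o["tcp_pos"],o["ee_rot"],max(abs(np.array(o["qvel"]))))
for q,z in(("sleeve_a",0),("sleeve_a_mid",.025),("pin",.075),("pin_end",.1258),("pin_step",.102),("gauge",0)):
    for x in env.pinpoint(c,q):
        if x["p"]>.2: print(q,round(x["p"],2),np.round(x["at"]),onz(c,x["at"],z).round(4))
E
```

```text
[ 0.52999075 -0.16596892  0.21951402] [-3.11694066 -0.37853078 -0.01275277] 0.04112788212227262
sleeve_a 0.8 [404. 162.] [ 0.5934 -0.2415  0.    ]
sleeve_a 0.77 [435.  82.] [ 0.6726 -0.2474  0.    ]
sleeve_a 0.7 [332.  98.] [ 0.6356 -0.1555  0.    ]
sleeve_a 0.65 [395. 283.] [ 0.4655 -0.2696  0.    ]
sleeve_a_mid 0.71 [400. 288.] [ 0.4684 -0.2699  0.025 ]
pin 0.86 [163.  53.] [ 0.6272 -0.0214  0.075 ]
pin_end 0.76 [126.  74.] [ 0.6037 -0.0205  0.1258]
pin_step 0.94 [147.  64.] [ 0.6145 -0.0228  0.102 ]
gauge 0.78 [195.  70.] [ 0.6282 -0.0233  0.    ]
```

View pics/w1.png

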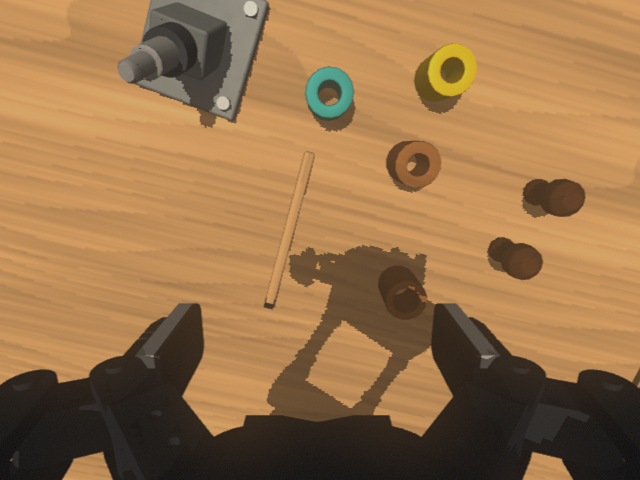

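The wrist view shows sleeve A at (403,290) in the hand's shadow, sleeve B at (417,164), and the look-alikes at (330,93) and (452,70). The foot's edges are clear: corner (235,122), right edge up to (268,5), and near edge through (150,88).

```bash
python3 - <<'E'
from h import *
c=env.camera("wrist")
g=c["color"].astype(int); 
P=lambda u,z:onz(c,u,z)
a,b,d=P((235,122),.012),P((268,5),.012),P((150,88),.012)
for v in(b-a,d-a): print("edge yaw",np.degrees(np.arctan2(v[1],v[0])))
print("corner",a)
for z,u in((.05,(417,164)),(.05,(403,291))): print(P(u,z))
# sleeve B top fit by colour
hsv=cv2.cvtColor(c["color"],cv2.COLOR_RGB2HSV)
for n,u in (("B",(415,164)),("A",(402,290))):
    w=hsv[u[1]-40:u[1]+40,u[0]-40:u[0]+40]; print(n,w[::16,::8].tolist()[2][:10])
x0,y0=330,30
z=[cv2.resize(c["color"][125:205,370:460],None,fx=4,fy=4,interpolation=2),cv2.resize(c["color"][255:335,360:450],None,fx=4,fy=4,interpolation=2)]
pin=cv2.resize(c["color"][0:140,100:280],None,fx=4,fy=4,interpolation=2)[:,:,:]
top=np.hstack(z); bot=cv2.resize(pin,(360,280)); out=np.vstack([top,np.hstack([bot,bot*0])])
cv2.imwrite("pics/w1c.png",out[:,:,::-1])
E
```

```text
edge yaw -5.789374841966262
edge yaw 82.25565868139176
corner [ 0.59027388 -0.07154238  0.012     ]
[ 0.59334208 -0.24294828  0.05      ]
[ 0.47470173 -0.2660058   0.05      ]
B [[15, 136, 200], [15, 138, 172], [15, 141, 92], [13, 161, 163], [15, 132, 110], [15, 146, 82], [15, 147, 83], [13, 161, 157], [15, 139, 180], [15, 138, 191]]
A [[16, 135, 102], [15, 129, 105], [15, 152, 69], [14, 143, 73], [14, 151, 86], [14, 145, 86], [13, 149, 84], [14, 143, 82], [15, 137, 198], [15, 137, 194]]
```

View pics/w1c.png

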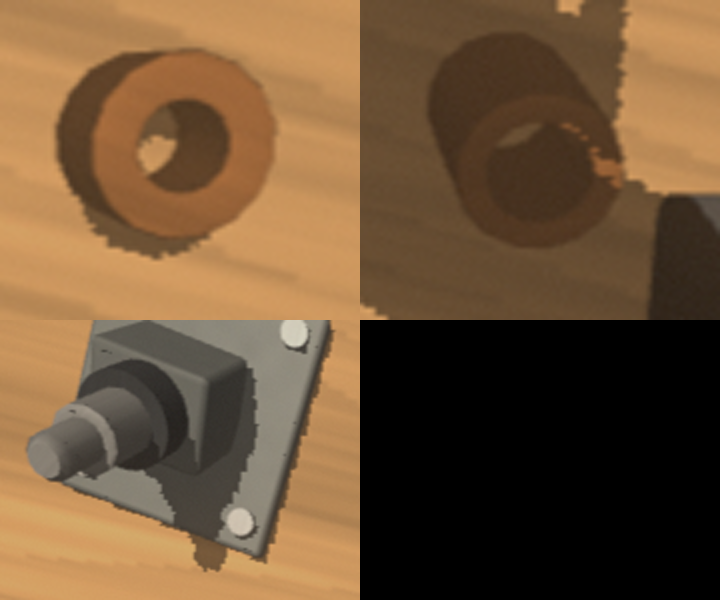

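```bash
python3 - <<'E'
from h import *
c=env.camera("wrist")
for z,u in((.05,(416,160.8)),(.05,(404.9,297.6)),(.1258,(125.5,69)),(.1258,(126,74))): print(onz(c,u,z).round(4))
n=Rt(-6.7,25).apply([0,0,-1]);print(n)
go(np.array([.604,-.02,.126])+.11*n,-6.7,25)
E
```

```text
[ 0.5959 -0.2411  0.05  ]
[ 0.4687 -0.2697  0.05  ]
[ 0.6068 -0.0197  0.1258]
[ 0.6039 -0.0203  0.1258]
[-0.41973205  0.04930718  0.90630779]
t 4.53 shift cm [  6.48 -14.24  -0.56] turn [-4.52 24.32 19.95] rows 4.5 F [-0.2 -0.5 -0.2] w 1.004
```

Call:
arm_command --plan '[[[1.7, -3.6, -0.1], [0, 0, 0], 0], [[1.7, -3.6, -0.1], [0, 0, 0], 0], [[1.6, -3.5, -0.1], [0, 0, 0], 0], [[1.5, -3.5, -0.1], [0, 0, 0], 0], [[0, 0, 0], [-1, 5.4, 4.4], 0], [[0, 0, 0], [-1, 5.4, 4.4], 0], [[0, 0, 0], [-1, 5.4, 4.4], 0], [[0, 0, 0], [-1, 5.4, 4.4], 0], [[0, 0, 0], [-0.4, 2.5, 2], 0], [[0, 0, 0], [0, 0, 0], 0], [[0, 0, 0], [0, 0, 0], 0]]'

```text
time_s: 5.45
tcp_pos: [0.5596, -0.0148, 0.2226]
ee_rot: [3.031, -0.206, 0.689]
ft_force: [0.3, 0.9, 0.2]
grip_width: 1.0
```

```bash
python3 - <<'E'
from h import *
c=env.camera("wrist");save(c,"w2.png")
n=Rt(-6.7,25).apply([0,0,-1])
go(np.array([.604,-.02,.126])+.11*n,-6.7,25)
for q,z in(("pin",.075),("pin_end",.1258),("pin_step",.1022),("gauge",0)):
    for x in env.pinpoint(c,q):
        if x["p"]>.2: print(q,round(x["p"],2),np.round(x["at"],1),onz(c,x["at"],z).round(4))
E
```

```text
t 5.5 shift cm [-0.05 -0.01 -0.37] turn [ 0.24 -0.56 -1.02] rows 0.2 F [ 0.1  0.  -0.4] w 1.002
pin 0.97 [311.7 216.4] [ 0.6294 -0.0181  0.075 ]
pin 0.33 [311.9 229.3] [ 0.6175 -0.0167  0.075 ]
pin 0.21 [574.6 352.2] [ 0.4818 -0.223   0.075 ]
pin_end 0.66 [313.8 228.1] [ 0.608  -0.0179  0.1258]
pin_step 0.72 [312.6 223.1] [ 0.6179 -0.0179  0.1022]
gauge 0.89 [313.2 232.5] [ 0.6312 -0.0186  0.    ]
```

View pics/w2.png

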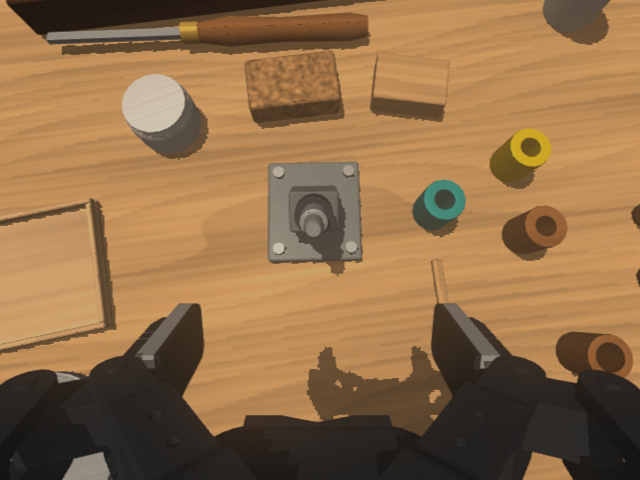

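The plate appears nearly square to the image with bolts at (278,172), (348,170), (279,248) and (351,247). The pin tip is at about (314,225).

```bash
python3 - <<'E'
from h import *
c=env.camera("wrist");im=c["color"]
# refine plate: grey mask vs wood
hsv=cv2.cvtColor(im,cv2.COLOR_RGB2HSV); m=((hsv[:,:,1]<60)*255).astype(np.uint8); m[:150]=0;m[275:]=0;m[:,:255]=0;m[:,375:]=0
k=cv2.connectedComponentsWithStats(m);l=1+np.argmax(k[2][1:,4]);m=(k[1]==l).astype(np.uint8)
h=cv2.convexHull(max(cv2.findContours(m,0,2)[0],key=cv2.contourArea));q=cv2.approxPolyDP(h,8,True)[:,0];print(q.tolist())
B=[onz(c,u,.014) for u in((278,172),(348,170),(279,248),(351,247))]
y=lambda v:np.degrees(np.arctan2(v[1],v[0]))
print("x yaw",y(B[0]-B[2]),y(B[1]-B[3]),"y yaw",y(B[0]-B[1])-90,y(B[2]-B[3])-90,"ctr",np.mean(B,0))
Q=[onz(c,u,.012) for u in q]; print(np.round(Q,4),np.mean(Q,0),[round(y(Q[i]-Q[i-1]),1) for i in range(len(Q))],[round(np.linalg.norm(Q[i]-Q[i-1]),4) for i in range(len(Q))])
cv2.imwrite("pics/w2c.png",cv2.resize(im[160:265,265:365],None,fx=5.5,fy=5.5,interpolation=2)[:,:,::-1])
E
```

```text
[[356, 165], [360, 260], [270, 262], [270, 166]]
x yaw -6.039631613018755 -6.473169922317402 y yaw -6.170259067015564 -7.024667658081597 ctr [ 0.65396907 -0.02265035  0.014     ]
[[ 0.6972 -0.075   0.012 ]
 [ 0.5926 -0.0631  0.012 ]
 [ 0.6034  0.0308  0.012 ]
 [ 0.709   0.0187  0.012 ]] [ 0.65054173 -0.02214932  0.012     ] [np.float64(-97.2), np.float64(173.5), np.float64(83.5), np.float64(-6.5)] [np.float64(0.0945), np.float64(0.1052), np.float64(0.0945), np.float64(0.1063)]
```

View pics/w2c.png

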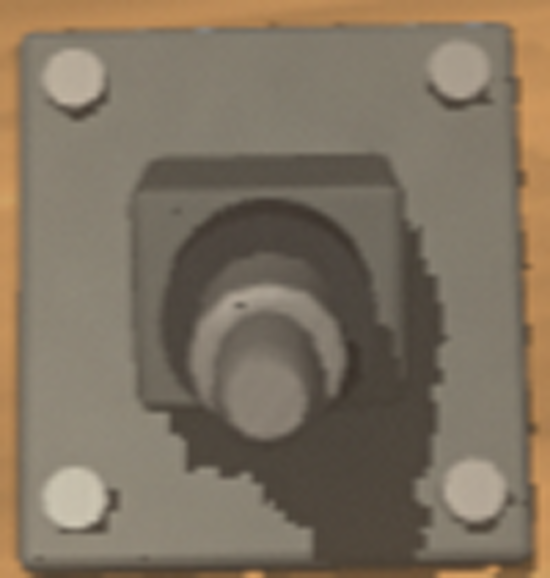

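```bash
python3 - <<'E'
from h import *
c=env.camera("wrist")
e=onz(c,(313.2,232.2),.1258);s=onz(c,(313.8,224.9),.1022)
S=np.array([.4687,-.2697,0])
print(e,s,s-e)
n=Rt(-6.5,25).apply([0,0,-1]);print("shoulder from end",e-.056*n,"from step",s-.03*n)
go(S+[0,0,.12],-6.5)
E
```

```text
[ 0.60477514 -0.01685095  0.1258    ] [ 0.61575111 -0.01847591  0.1022    ] [ 0.01097598 -0.00162496 -0.0236    ]
shoulder from end [ 0.62828963 -0.01953009  0.07504676] from step [ 0.62834816 -0.01991116  0.07501077]
t 5.8 shift cm [-9.58 26.53  6.7 ] turn [  0.05 -25.64  -1.29] rows 7.1 F [-0.6 -0.7  0.6] w 0.998
```

Call:
arm_command --plan '[[[-1.4, 3.7, 0.9], [0, 0, 0], 0], [[-1.4, 3.7, 0.9], [0, 0, 0], 0], [[-1.4, 3.7, 0.9], [0, 0, 0], 0], [[-1.4, 3.7, 0.9], [0, 0, 0], 0], [[-1.4, 3.7, 0.9], [0, 0, 0], 0], [[-1.3, 3.7, 0.9], [0, 0, 0], 0], [[-1.3, 3.7, 0.9], [0, 0, 0], 0], [[0, 0, 0], [0, -6.5, -0.3], 0], [[0, 0, 0], [0, -6.5, -0.3], 0], [[0, 0, 0], [0, -6.5, -0.3], 0], [[0, 0, 0], [0, -6.1, -0.3], 0], [[0, 0, 0], [0, 0, 0], 0]]'

```text
time_s: 6.8
tcp_pos: [0.4686, -0.2871, 0.1239]
ee_rot: [3.128, -0.192, 0.012]
ft_force: [1.7, 0.0, 0.3]
grip_width: 1.002
```

```bash
python3 - <<'E'
from h import *
go((.4687,-.2697,.012),-6.5)
E
```

```text
t 6.8 shift cm [-0.29 -1.8  11.18] turn [ 0.4  -0.45 -0.52] rows 2.8 F [1.7 0.  0.3] w 1.002
```

Call:
arm_command --plan '[[[-0.2, -1.6, 0], [0.4, -0.4, -0.5], 0], [[0, 0, 0], [0, 0, 0], 0]]'

```text
time_s: 6.97
tcp_pos: [0.4701, -0.2707, 0.1228]
ee_rot: [-3.135, 0.177, -0.003]
ft_force: [0.6, 0.2, -0.2]
grip_width: 0.999
```

```bash
python3 - <<'E'
from h import *
c=env.camera("wrist")
go((.4687,-.2697,.012),-6.5)
for x in env.spot_in(c,"sleeve_a"):
    b=x["box"]; print(round(x["p"],2),np.round(b),)
for x in env.pinpoint(c,"sleeve_a_mid")+env.pinpoint(c,"sleeve_a"): print(round(x["p"],2),onz(c,x["at"],.025).round(4),onz(c,x["at"],0).round(4))
cv2.imwrite("pics/w3.png",c["color"][:,:,::-1])
E
```

```text
t 7.02 shift cm [-0.15 -0.19 11.09] turn [-0.   -0.13  0.06] rows 2.7 F [ 0.4 -0.6 -1.2] w 1.0
0.88 [211.   9. 287.  89.]
0.88 [ 50.   0. 151.  50.]
0.62 [288. 200. 350. 270.]
0.9 [ 0.4674 -0.2691  0.025 ] [ 0.4612 -0.2682  0.    ]
0.94 [ 0.4767 -0.2728  0.025 ] [ 0.4713 -0.2722  0.    ]
0.86 [ 0.5886 -0.2467  0.025 ] [ 0.5933 -0.2437  0.    ]
0.65 [ 0.6261 -0.1652  0.025 ] [ 0.6343 -0.1549  0.    ]
```

View pics/w3.png

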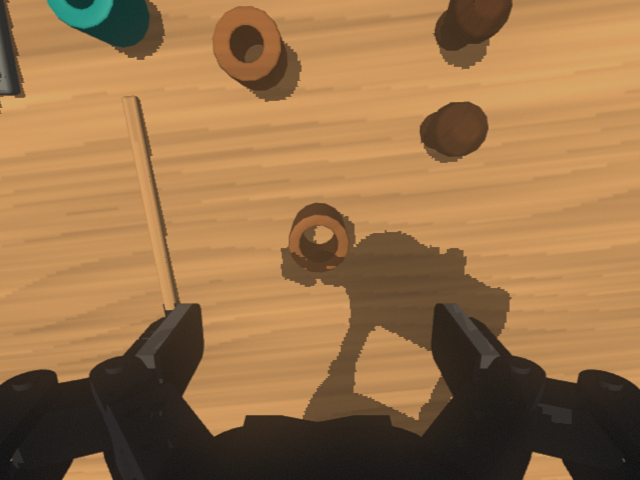

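Sleeve A's top ring is centred at about (319,242), inside the jaws' line; B is at (247,43), and the pencil is left of the fingers.

```bash
python3 - <<'E'
from h import *
c=env.camera("wrist")
print(onz(c,(319,242),.05), onz(c,(247,43),.05))
go((.4687,-.2697,.012),-6.5)
E
```

```text
[ 0.46816809 -0.27320875  0.05      ] [ 0.59461467 -0.24457854  0.05      ]
t 7.22 shift cm [-0.11 -0.3  11.16] turn [ 0.06 -0.14 -0.03] rows 2.7 F [-0.1  1.1  0.9] w 0.995
```

Call:
arm_command --plan '[[[-0.1, -0.1, 3.6], [0, 0, 0], 0.25], [[0, 0, 3.6], [0, 0, 0], 0.25], [[0, 0, 2.5], [0, 0, 0], 0.25], [[0, 0, 0], [0, 0, 0], 0.25]]'

```text
time_s: 7.55
tcp_pos: [0.4712, -0.2748, 0.0293]
ee_rot: [3.128, -0.181, 0.023]
ft_force: [-0.8, 0.5, -0.7]
grip_width: 0.748
```

```bash
python3 - <<'E'
from h import *
go((.4684,-.2715,.012),-6.5)
E
```

```text
t 7.55 shift cm [-0.34 -0.3   1.73] turn [ 0.41 -0.86 -0.11] rows 0.4 F [-0.8  0.5 -0.7] w 0.748
```

Call:
arm_command --plan '[[[-0.3, -0.3, 1.7], [0.4, -0.8, -0.1], 0.25], [[0, 0, 0], [0, 0, 0], 0.25], [[0, 0, 0], [0, 0, 0], 1], [[0, 0, 0], [0, 0, 0], 1], [[0, 0, 0], [0, 0, 0], 1], [[0, 0, 0], [0, 0, 0], 1], [[0, 0, 0], [0, 0, 0], 1]]'

```text
time_s: 8.13
tcp_pos: [0.471, -0.2744, 0.0195]
ee_rot: [3.131, -0.18, 0.014]
ft_force: [0.2, 0.4, 0.3]
grip_width: 0.039
```

```bash
python3 - <<'E'
from h import *
print(env.get_obs()["tcp_pos"],env.get_obs()["joint_pos"]); go((.4684,-.2715,.012),-6.5)
E
```

```text
[ 0.47100356 -0.27442068  0.01954413] [-6.07817192e-01  3.86383217e-01  1.93996134e+00  8.17312437e-04
  8.04903883e-01  1.07731502e+00]
t 8.13 shift cm [-0.3  -0.26  0.75] turn [ 0.25 -0.54 -0.08] rows 0.2 F [0.2 0.4 0.3] w 0.039
```

The gripper closed to nearly nothing, so the sleeve is not between the pads. I'll look before going on.

```bash
python3 - <<'E'
from h import *
s=env.camera("scene");d=env.camera("side");w=env.camera("wrist")
a=cv2.resize(s["color"][200:300,140:270],None,fx=3,fy=3,interpolation=2);b=cv2.resize(d["color"][320:440,330:486],(390,300),interpolation=2)
w=cv2.resize(w["color"],(400,300))
cv2.imwrite("pics/m.png",np.vstack([np.hstack([a,b]),np.hstack([w,np.zeros((300,380,3),np.uint8)])])[:,:,::-1])
E
```

```text
(no output)
```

View pics/m.png

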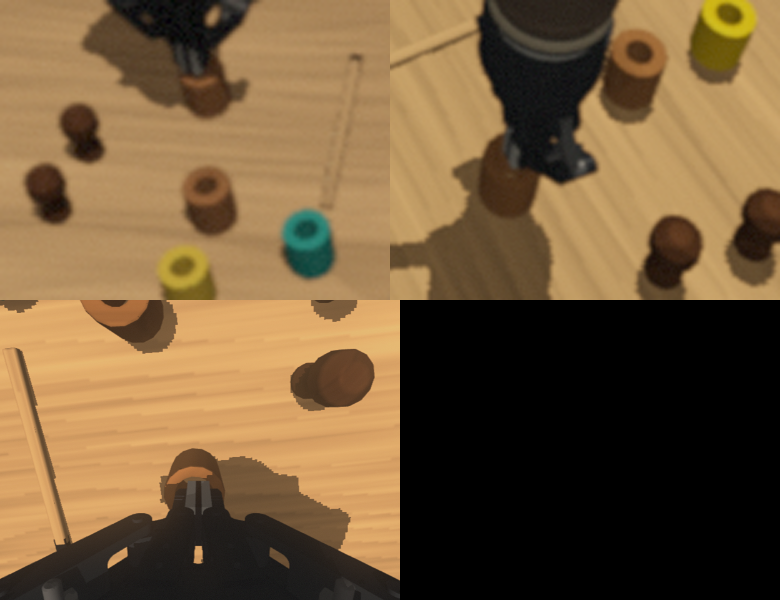

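```bash
python3 - <<'E'
from h import *
o=env.get_obs();print(o["tcp_pos"],o["ft_force"],o["ft_torque"],o["grip_width"])
s=env.camera("scene");d=env.camera("side");w=env.camera("wrist")
p=np.array(o["tcp_pos"])
for n,c in(("S",s),("D",d)):
    print(n,"tcp",proj(c,p).round(1),[ (round(x["p"],2),np.round(x["box"]).tolist(),onz(c,((x["box"][0]+x["box"][2])/2,(x["box"][1]+x["box"][3])/2),.025).round(3)[:2]) for x in env.spot_in(c,"sleeve_a") if x["p"]>.2][:5])
im=w["color"].copy()
T=np.array(w["hand_eye"]);f=240/np.tan(np.radians(w["fov_y"])/2)
def pw(t): q=T[:3,:3].T@(np.array(t)-T[:3,3]);return tuple(int(v) for v in f*q[:2]/q[2]+[w["cx"],w["cy"]])
print("tcp in wrist",pw((0,0,0)),"-13mm",pw((0,0,-.013)))
cv2.circle(im,pw((0,0,0)),3,(255,0,0),-1)
a=cv2.resize(s["color"][205:255,180:245],None,fx=6,fy=6,interpolation=2);b=cv2.resize(d["color"][350:420,350:441],None,fx=4.3,fy=4.3,interpolation=2)
out=np.zeros((600,800,3),np.uint8);out[:300,:390]=a;out[:301,395:395+b.shape[1]]=b[:301];k=cv2.resize(im[200:440,200:440],(300,300));out[300:,:300]=k
cv2.imwrite("pics/m2.png",out[:,:,::-1])
E
```

```text
[ 0.47064011 -0.2741357   0.01892472] [-0.12180016  0.7229023   0.4099634 ] [-0.00131239 -0.00925811 -0.02475755] -0.003375878182981112
S tcp [206.2 230.8] [(0.93, [193.0, 279.0, 211.0, 311.0], array([ 0.678, -0.244])), (0.87, [202.0, 254.0, 219.0, 277.0], array([ 0.59 , -0.239])), (0.59, [232.0, 267.0, 249.0, 291.0], array([ 0.626, -0.155])), (0.5, [200.0, 216.0, 219.0, 242.0], array([ 0.469, -0.264]))]
D tcp [379.2 392.4] [(0.88, [452.0, 315.0, 476.0, 348.0], array([ 0.681, -0.246])), (0.81, [419.0, 329.0, 441.0, 364.0], array([ 0.603, -0.242])), (0.7, [367.0, 376.0, 389.0, 404.0], array([ 0.469, -0.272]))]
tcp in wrist (318, 279) -13mm (318, 289)
```

View pics/m2.png

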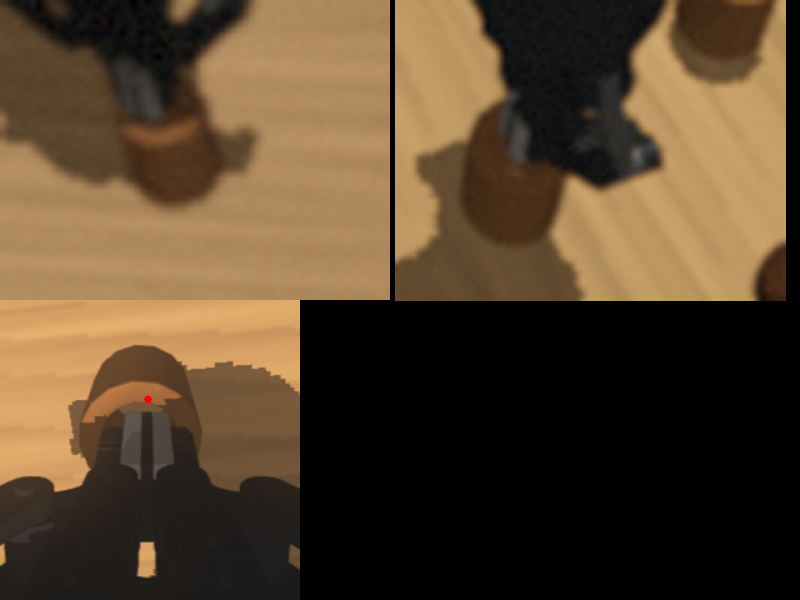

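The fingers seem to be shut inside or just over A's bore, though the measured pose says they should have gone around it. The sleeve still stands in place at (0.469,-0.27). I'll lift straight up and look again.

Call:
arm_command --plan '[[[0, 0, -2], [0, 0, 0], 1], [[0, 0, -2], [0, 0, 0], 1], [[0, 0, -3], [0, 0, 0], 1], [[0, 0, -4], [0, 0, 0], 1], [[0, 0, 0], [0, 0, 0], 1]]'

```text
time_s: 8.95
tcp_pos: [0.4658, -0.2708, 0.1273]
ee_rot: [-3.133, 0.18, 0.006]
ft_force: [1.7, -1.5, 0.9]
grip_width: 0.002
```

```bash
python3 - <<'E'
from h import *
w=env.camera("wrist");o=env.get_obs();print(o["tcp_pos"],o["ft_force"],o["grip_width"])
for x in env.spot_in(w,"sleeve_a"): print(round(x["p"],2),np.round(x["box"]))
print([(round(x["p"],2),onz(w,x["at"],.025).round(4)) for x in env.pinpoint(w,"sleeve_a_mid")])
s=env.camera("scene")
out=np.zeros((300,800,3),np.uint8);out[:,:400]=cv2.resize(w["color"],(400,300));out[:,400:790]=cv2.resize(s["color"][200:250,175:240],(390,300),interpolation=2)
cv2.imwrite("pics/m3.png",out[:,:,::-1])
E
```

```text
[ 0.46372688 -0.26941933  0.12409455] [-1.12490168  0.26635996 -0.63042118] -0.0023243350939497814
0.71 [286. 194. 348. 264.]
0.63 [212.   1. 290.  83.]
[(0.71, array([ 0.4655, -0.2651,  0.025 ]))]
```

View pics/m3.png

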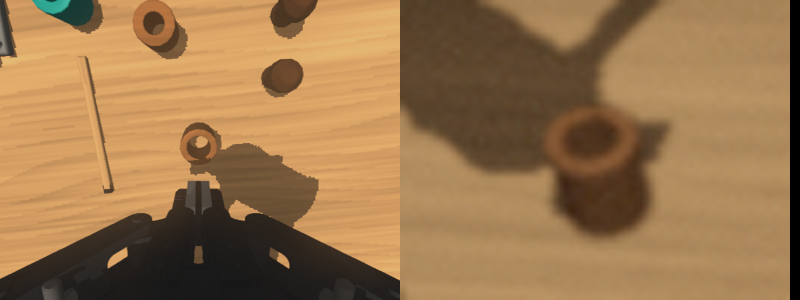

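Raised, sleeve A still stands, untouched, at (317,237), and the shut tips appear at (317,291). Checked against the camera geometry (85 mm opening = 230 px, so depth 0.142 m), the real fingertips sit about 34 mm behind the reported TCP. That explains why they shut just above the sleeve. I'll use that offset.

```bash
cat >> h.py <<'E'
DZ=.034  # real fingertips lie this far behind the reported TCP
E
python3 - <<'E'
from h import *
c=env.camera("wrist");o=env.get_obs();print(o["tcp_pos"])
print(onz(c,(317.6,236.8),.05))
# shut fingertips row profile, numeric check of tip position
g=cv2.cvtColor(c["color"],6); print("col318 rows",[(r,int(g[r,308])) for r in range(270,312,3)])
# tip in scene/side: search for dark/wood transition near predicted projections
for n in("scene","side"):
    s=env.camera(n);p=np.array(o["tcp_pos"])
    z=R.from_rotvec(o["ee_rot"]).apply([0,0,1]); h=cv2.cvtColor(s["color"],40)
    print(n,[(k,proj(s,p-z*k/1000).round().astype(int).tolist(),s["color"][tuple(proj(s,p-z*k/1000).round().astype(int)[::-1])].tolist()) for k in (0,10,20,28,34,40,46,55)])
go((.468,-.271,.04),-6.5)
E
```

```text
[ 0.45947824 -0.26648398  0.11833843]
[ 0.46219322 -0.26568872  0.05      ]
col318 rows [(270, 84), (273, 83), (276, 151), (279, 147), (282, 141), (285, 149), (288, 152), (291, 84), (294, 83), (297, 82), (300, 75), (303, 74), (306, 75), (309, 73)]
scene [(0, [204, 204], [176, 139, 93]), (10, [203, 202], [170, 133, 89]), (20, [202, 199], [169, 133, 88]), (28, [202, 197], [133, 106, 76]), (34, [201, 196], [87, 74, 60]), (40, [201, 194], [68, 64, 58]), (46, [200, 193], [56, 53, 48]), (55, [200, 190], [60, 57, 53])]
side [(0, [377, 363], [182, 146, 91]), (10, [377, 360], [178, 142, 90]), (20, [378, 357], [172, 137, 87]), (28, [379, 354], [33, 32, 29]), (34, [379, 352], [33, 33, 30]), (40, [380, 350], [26, 26, 24]), (46, [380, 348], [31, 30, 28]), (55, [381, 345], [12, 17, 17])]
t 9.3 shift cm [1.05 0.44 7.79] turn [-0.62  1.09 -0.09] rows 1.9 F [-0.4 -0.2  0.2] w -0.001
```

Call:
arm_command --plan '[[[1.0, 0.4, 0.5], [-0.6, 1.1, 0], 0.25], [[0, 0, 0], [0, 0, 0], 0.25], [[0, 0, 0], [0, 0, 0], 0.25], [[0, 0, 0], [0, 0, 0], 0.25]]'

```text
time_s: 9.63
tcp_pos: [0.466, -0.2697, 0.1084]
ee_rot: [-3.132, 0.18, 0.011]
ft_force: [0.6, -0.0, -0.5]
grip_width: 0.563
```

```bash
python3 - <<'E'
from h import *
print(env.get_obs()["tcp_pos"]);go((.468,-.2705,-.02),-6.5)
E
```

```text
[ 0.46603414 -0.26966031  0.10840296]
t 9.63 shift cm [ 0.3   0.12 12.84] turn [-0.26  0.43 -0.09] rows 3.1 F [ 0.6 -0.  -0.5] w 0.563
```

Call:
arm_command --plan '[[[0.3, 0.1, 0.5], [-0.2, 0.4, 0], 0.25], [[0, 0, 0], [0, 0, 0], 0.25], [[0, 0, 0], [0, 0, 0], 0.25], [[0, 0, 2.5], [0, 0, 0], 0.25], [[0, 0, 2.5], [0, 0, 0], 0.25], [[0, 0, 2.5], [0, 0, 0], 0.25], [[0, 0, 2.5], [0, 0, 0], 0.25], [[0, 0, 0], [0, 0, 0], 0.25], [[0, 0, 0], [0, 0, 0], 0.25]]'

```text
time_s: 10.38
tcp_pos: [0.4719, -0.273, 0.0024]
ee_rot: [3.134, -0.18, 0.008]
ft_force: [0.6, -0.2, 0.4]
grip_width: 0.75
```

```bash
python3 - <<'E'
from h import *
print(env.get_obs()["tcp_pos"]);go((.468,-.2705,-.02),-6.5)
E
```

```text
[ 0.47185777 -0.27304696  0.00242683]
t 10.38 shift cm [-0.42 -0.21  2.24] turn [ 0.13 -0.3  -0.08] rows 0.6 F [ 0.6 -0.2  0.4] w 0.75
```

Call:
arm_command --plan '[[[-0.3, -0.2, 1.2], [0, 0, 0], 0.25], [[0, 0, 0.9], [0, 0, 0], 0.25], [[0, 0, 0], [0, 0, 0], 0.25], [[0, 0, 0], [0, 0, 0], 1], [[0, 0, 0], [0, 0, 0], 1], [[0, 0, 0], [0, 0, 0], 1], [[0, 0, 0], [0, 0, 0], 1]]'

```text
time_s: 10.97
tcp_pos: [0.4747, -0.2745, -0.0115]
ee_rot: [3.128, -0.18, 0.024]
ft_force: [0.2, 0.5, -0.5]
grip_width: 0.467
```

```bash
python3 - <<'E'
from h import *
print(env.get_obs()["tcp_pos"]);go((.468,-.2705,.10),-6.5)
E
```

```text
[ 0.47473343 -0.27446685 -0.01154797]
t 10.97 shift cm [ -0.54  -0.23 -11.17] turn [ 0.43 -0.89 -0.08] rows 2.7 F [ 0.2  0.5 -0.5] w 0.467
```

Call:
arm_command --plan '[[[0, 0, 0], [0, 0, 0], 1], [[0, 0, 0], [0, 0, 0], 1]]'

```text
time_s: 11.13
tcp_pos: [0.4755, -0.2751, -0.0105]
ee_rot: [3.127, -0.18, 0.026]
ft_force: [-0.5, -0.2, -1.4]
grip_width: 0.472
```

```bash
python3 - <<'E'
from h import *
o=env.get_obs();print(o["tcp_pos"],o["grip_width"],o["ft_force"])
c=env.camera("wrist")
# top ring of the sleeve: numeric search of brown ring vs. wood near the fingers
for x in env.spot_in(c,"sleeve_a"): print(round(x["p"],2),np.round(x["box"]))
for q in("sleeve_a_mid","sleeve_a"):
  for x in env.pinpoint(c,q):
    if x["p"]>.2: print(q,round(x["p"],2),np.round(x["at"]),onz(c,x["at"],.025 if "mid" in q else 0).round(4))
E
```

```text
[ 0.47553219 -0.27505644 -0.01052518] 0.4716780983615596 [-0.5046059  -0.20340738 -1.41620862]
0.71 [260. 259. 377. 407.]
0.57 [ 92.   2. 252.  66.]
sleeve_a_mid 0.96 [314. 323.] [ 0.4698 -0.272   0.025 ]
sleeve_a 0.92 [198.  13.] [ 0.5937 -0.2411  0.    ]
sleeve_a 0.83 [316. 301.] [ 0.4684 -0.2726  0.    ]
sleeve_a 0.61 [518. 142.] [ 0.5303 -0.3659  0.    ]
```

```bash
cat >> h.py <<'E'
def pw(w,t):
    T=np.array(w["hand_eye"]);f=240/np.tan(np.radians(w["fov_y"])/2);q=T[:3,:3].T@(np.array(t)-T[:3,3]);return (f*q[:2]/q[2]+[w["cx"],w["cy"]]).round(1)
E
python3 - <<'E'
from h import *
c=env.camera("wrist");np.save("held.npy",c["color"])
g=c["color"]
for col in(300,318,336): print(col,[(r,g[r,col].tolist()) for r in range(250,420,5)][:34])
zt=-.0105-.05 # tool z of sleeve top (behind TCP)
for x in(-.008,-.0065,-.005,-.003,0):
    print(x,"outer front",pw(c,(x+.021,0,zt)),"bore26 f",pw(c,(x+.013,0,zt)),"bore20 f",pw(c,(x+.01,0,zt)),"bore26 back",pw(c,(x-.013,0,zt)),"base front",pw(c,(x+.021,0,-.0105)))
E
```

```text
300 [(250, [218, 163, 102]), (255, [204, 150, 93]), (260, [130, 98, 63]), (265, [103, 71, 44]), (270, [102, 70, 43]), (275, [101, 69, 42]), (280, [102, 69, 44]), (285, [100, 67, 41]), (290, [99, 66, 40]), (295, [97, 65, 39]), (300, [96, 65, 39]), (305, [125, 80, 48]), (310, [180, 114, 63]), (315, [169, 108, 59]), (320, [87, 58, 35]), (325, [85, 57, 36]), (330, [73, 50, 33]), (335, [72, 50, 32]), (340, [71, 47, 29]), (345, [72, 48, 32]), (350, [71, 48, 31]), (355, [70, 47, 29]), (360, [72, 49, 34]), (365, [70, 47, 29]), (370, [71, 48, 32]), (375, [70, 48, 31]), (380, [72, 50, 30]), (385, [73, 50, 31]), (390, [86, 57, 35]), (395, [86, 58, 36]), (400, [86, 57, 36]), (405, [82, 55, 35]), (410, [207, 153, 97]), (415, [218, 164, 104])]
318 [(250, [213, 156, 98]), (255, [205, 151, 95]), (260, [97, 66, 41]), (265, [98, 68, 42]), (270, [98, 67, 43]), (275, [95, 65, 42]), (280, [95, 64, 40]), (285, [93, 63, 39]), (290, [90, 62, 38]), (295, [90, 62, 39]), (300, [89, 60, 37]), (305, [92, 62, 39]), (310, [90, 61, 36]), (315, [89, 59, 37]), (320, [86, 58, 35]), (325, [114, 85, 55]), (330, [71, 49,
[... 1041 characters left out ...]
 62, 39]), (410, [111, 83, 55]), (415, [110, 83, 53])]
-0.008 outer front [318.9 307.4] bore26 f [318.9 329.2] bore20 f [318.9 337.2] bore26 back [318.9 395.3] base front [318.5 260.6]
-0.0065 outer front [318.9 303.2] bore26 f [318.9 325.1] bore20 f [318.9 333.2] bore26 back [318.9 391.7] base front [318.5 257.5]
-0.005 outer front [318.9 299. ] bore26 f [318.9 321.1] bore20 f [318.9 329.2] bore26 back [318.9 388. ] base front [318.5 254.3]
-0.003 outer front [318.9 293.4] bore26 f [318.9 315.6] bore20 f [318.9 323.8] bore26 back [318.9 383.1] base front [318.5 250.1]
0 outer front [318.9 284.8] bore26 f [318.9 307.4] bore20 f [318.9 315.6] bore26 back [318.9 375.7] base front [318.5 243.7]
```

The ring edges in the held view (outer front row 303, bore front 326, bore back 391, base 257) all agree with the sleeve axis at tool x = -6.7 mm and base 10.5 mm behind the TCP. I'll plan with that held pose.

```bash
cat >> h.py <<'E'
import json
UP=R.from_euler("x",180,degrees=True)
def hold(xoff,zm=-.035):
    o=env.get_obs();r=R.from_rotvec(o["ee_rot"]);b=np.array(o["tcp_pos"])+r.apply([xoff,0,zm]);b[2]=0.
    rs=Rt(-6.5)*UP
    json.dump([r.inv().apply(b-o["tcp_pos"]).tolist(),(r.inv()*rs).as_rotvec().tolist()],open("hold.json","w"));print("sleeve base",b)
def gos(base,tilt=0,yaw=-6.5):
    t,v=json.load(open("hold.json"));rs=Rt(yaw,tilt)*UP;rt=rs*R.from_rotvec(v).inv()
    go(np.array(base)-rt.apply(t),Rw=rt)
def sl(): # where the held sleeve is: base, and along/lateral on the pin
    t,v=json.load(open("hold.json"));o=env.get_obs();r=R.from_rotvec(o["ee_rot"]);b=np.array(o["tcp_pos"])+r.apply(t)
    q=(Rt(-6.5,25)*UP).inv().apply(b-PIN); print("sleeve base",b.round(4),"in pin frame mm",(q*1000).round(1),"tilt err",np.degrees(((Rt(-6.5,25)*UP).inv()*r*R.from_rotvec(v)).as_rotvec()).round(1))
PIN=np.array([.6283,-.0197,.075]);N=Rt(-6.5,25).apply([0,0,-1])
E
python3 - <<'E'
from h import *
hold(-.0067); print(open("hold.json").read()); gos((.469,-.272,.12)); gos(PIN+.095*N)
E
```

```text
sleeve base [ 0.46792876 -0.27362154  0.        ]
[[-0.007090702496147897, -0.00019216501041080902, -0.011133999668181693], [-3.1334248366415087, 0.0021707834622437692, -0.02563726483703669]]
t 11.38 shift cm [  0.28  -0.08 -12.  ] turn [ 0. -0. -0.] rows 2.9 F [ 0.1 -0.2 -1. ] w 0.466
t 11.38 shift cm [  9.27 -26.93 -16.18] turn [ 0. -0. -0.] rows 8.0 F [ 0.1 -0.2 -1. ] w 0.466
```

Call:
arm_command --plan '[[[0, 0, -2], [0, 0, 0], 1], [[0, 0, -3.5], [0, 0, 0], 1], [[0, 0, -3.5], [0, 0, 0], 1], [[0, 0, -3.5], [0, 0, 0], 1], [[0.6, -3.6, -0.6], [0, 0, 0], 1], [[0.6, -3.8, -0.3], [0, 0, 0], 1], [[0.6, -3.8, -0.3], [0, 0, 0], 1], [[0.6, -3.8, 0], [0, 0, 0], 1], [[0.6, -3.8, 0], [0, 0, 0], 1], [[0.6, -3.8, 0], [0, 0, 0], 1], [[0.6, -3, 0], [0, 0, 0], 1], [[0, 0, 0], [0, 0, 0], 1]]'

```text
time_s: 12.38
tcp_pos: [0.5478, -0.0161, 0.1318]
ee_rot: [3.129, -0.196, 0.031]
ft_force: [0.7, -0.4, -0.0]
grip_width: 0.464
```

```bash
python3 - <<'E'
from h import *
sl(); gos(PIN+.095*N,25)
E
```

```text
sleeve base [ 0.5406 -0.0149  0.1428] in pin frame mm [-50.8  -5.2  98.5] tilt err [ 0.1 24.8 -0.6]
t 12.38 shift cm [ 5.18 -0.57 -2.14] turn [-1.00e-02  2.48e+01 -4.20e-01] rows 3.5 F [ 0.7 -0.4 -0. ] w 0.464
```

Call:
arm_command --plan '[[[0, 0, -1.5], [0, 6.2, -0.1], 1], [[0, 0, -1], [0, 6.2, -0.1], 1], [[0.5, 0, 0], [0, 6.2, -0.1], 1], [[1, 0, 0], [0, 6.2, -0.1], 1], [[1, 0, 0], [0, 0, 0], 1], [[1, 0, 0], [0, 0, 0], 1], [[0, 0, 0], [0, 0, 0], 1], [[0, 0, 0], [0, 0, 0], 1]]'

```text
time_s: 13.05
tcp_pos: [0.5763, -0.0178, 0.1631]
ee_rot: [3.026, -0.166, 0.689]
ft_force: [-0.5, 0.5, -0.9]
grip_width: 0.472
```

```bash
python3 - <<'E'
from h import *
sl(); gos(PIN+.07*N,25)
E
```

```text
sleeve base [ 0.5652 -0.0163  0.1701] in pin frame mm [-17.   -3.7 112.8] tilt err [0.  0.2 0.4]
t 13.05 shift cm [ 1.65 -0.39  4.3 ] turn [-0.03  0.25  0.41] rows 1.1 F [-0.5  0.5 -0.9] w 0.472
```

Call:
arm_command --plan '[[[1.5, -0.4, 1.5], [0, 0.2, 0.4], 1], [[0.1, 0, 1.5], [0, 0, 0], 1], [[0, 0, 0], [0, 0, 0], 1], [[0, 0, 0], [0, 0, 0], 1]]'

```text
time_s: 13.38
tcp_pos: [0.6149, -0.0195, 0.1489]
ee_rot: [3.022, -0.18, 0.705]
ft_force: [0.7, -0.2, -0.3]
grip_width: 0.467
```

```bash
python3 - <<'E'
from h import *
sl(); gos(PIN+.06*N,25)
E
```

```text
sleeve base [ 0.6037 -0.0179  0.1558] in pin frame mm [11.8 -1.  83.6] tilt err [-0.  -0.4 -0.1]
t 13.38 shift cm [-1.24 -0.12  2.34] turn [ 0.03 -0.36 -0.12] rows 0.6 F [ 0.7 -0.2 -0.3] w 0.467
```

Call:
arm_command --plan '[[[-1.2, -0.1, 0], [0, -0.3, 0], 1], [[0, 0, 0], [0, 0, 0], 1], [[0, 0, 0], [0, 0, 0], 1], [[0, 0, 0], [0, 0, 0], 1]]'

```text
time_s: 13.72
tcp_pos: [0.6043, -0.0176, 0.1448]
ee_rot: [3.024, -0.181, 0.696]
ft_force: [0.0, 0.2, -0.4]
grip_width: 0.467
```

```bash
python3 - <<'E'
from h import *
sl(); gos(PIN+.06*N,25)
E
```

```text
sleeve base [ 0.5932 -0.016   0.1518] in pin frame mm [ 0.4 -0.3 84.5] tilt err [-0.1 -0.  -0.2]
t 13.72 shift cm [-0.08 -0.05  2.45] turn [ 0.05 -0.01 -0.15] rows 0.6 F [ 0.   0.2 -0.4] w 0.467
```

Call:
arm_command --plan '[[[-0.1, -0.1, 1], [0, 0, 0], 1], [[0, 0, 1], [0, 0, 0], 1], [[0, 0, 0.8], [0, 0, 0], 1], [[0, 0, 0], [0, 0, 0], 1], [[0, 0, 0], [0, 0, 0], 1]]'

```text
time_s: 14.13
tcp_pos: [0.6166, -0.018, 0.1175]
ee_rot: [3.023, -0.181, 0.698]
ft_force: [-0.4, -0.6, -0.5]
grip_width: 0.469
```

```bash
python3 - <<'E'
from h import *
sl(); gos(PIN+.033*N,25)
E
```

```text
sleeve base [ 0.6055 -0.0164  0.1244] in pin frame mm [-0.   0.7 54.5] tilt err [-0.  -0.1 -0.1]
t 14.13 shift cm [-0.04  0.04  2.15] turn [ 0.05 -0.09 -0.15] rows 0.5 F [-0.4 -0.6 -0.5] w 0.469
```

Call:
arm_command --plan '[[[0, 0, 0.7], [0, 0, 0], 1], [[0, 0, 0.7], [0, 0, 0], 1], [[0, 0, 0.5], [0, 0, 0], 1], [[0, 0, 0], [0, 0, 0], 1], [[0, 0, 0], [0, 0, 0], 1]]'

```text
time_s: 14.55
tcp_pos: [0.6255, -0.0192, 0.0974]
ee_rot: [3.024, -0.181, 0.696]
ft_force: [0.6, 0.7, -0.8]
grip_width: 0.47
```

```bash
python3 - <<'E'
from h import *
sl(); gos(PIN+.0*N,25)
E
```

```text
sleeve base [ 0.6143 -0.0177  0.1044] in pin frame mm [-0.4  0.5 32.6] tilt err [-0.   0.  -0.1]
t 14.55 shift cm [-0.02  0.01  3.26] turn [ 0.05  0.01 -0.14] rows 0.8 F [ 0.6  0.7 -0.8] w 0.47
```

Centred, no contact force. I'll push past the step gently.

Call:
arm_command --plan '[[[0, 0, 0.5], [0, 0, 0], 1], [[0, 0, 0.5], [0, 0, 0], 1], [[0, 0, 0.5], [0, 0, 0], 1], [[0, 0, 0], [0, 0, 0], 1]]'

```text
time_s: 14.88
tcp_pos: [0.6323, -0.0203, 0.0829]
ee_rot: [3.024, -0.181, 0.695]
ft_force: [-0.1, 1.4, -1.1]
grip_width: 0.467
```

```bash
python3 - <<'E'
from h import *
sl(); gos(PIN+.0*N,25)
E
```

```text
sleeve base [ 0.6212 -0.0187  0.0898] in pin frame mm [-0.3  0.2 16.4] tilt err [-0.1  0.  -0.1]
t 14.88 shift cm [-0.    0.    1.64] turn [ 0.06  0.02 -0.14] rows 0.4 F [-0.1  1.4 -1.1] w 0.467
```

Call:
arm_command --plan '[[[0, 0, 0.5], [0, 0, 0], 1], [[0, 0, 0.5], [0, 0, 0], 1], [[0, 0, 0.3], [0, 0, 0], 1], [[0, 0, 0], [0, 0, 0], 1]]'

```text
time_s: 15.22
tcp_pos: [0.6388, -0.0211, 0.0698]
ee_rot: [3.024, -0.181, 0.695]
ft_force: [0.3, -0.1, -0.4]
grip_width: 0.469
```

```bash
python3 - <<'E'
from h import *
sl(); gos(PIN+.0*N,25)
E
```

```text
sleeve base [ 0.6276 -0.0195  0.0767] in pin frame mm [0.1 0.1 1.9] tilt err [-0.1  0.  -0.1]
t 15.22 shift cm [-0.01  0.    0.19] turn [ 0.06  0.01 -0.15] rows 0.0 F [ 0.3 -0.1 -0.4] w 0.469
```

Call:
arm_command --plan '[[[0, 0, 0.3], [0, 0, 0], 1], [[0, 0, 0.4], [0, 0, 0], 1], [[0, 0, 0.4], [0, 0, 0], 1]]'

```text
time_s: 15.47
tcp_pos: [0.6412, -0.0214, 0.0656]
ee_rot: [3.026, -0.181, 0.686]
ft_force: [-45.9, 3.9, 62.5]
grip_width: 0.462
```

```bash
python3 - <<'E'
from h import *
sl(); gos(PIN+.0*N,25)
E
```

```text
sleeve base [ 0.6301 -0.0198  0.0725] in pin frame mm [ 0.6  0.1 -3. ] tilt err [-0.1  0.4 -0.1]
t 15.47 shift cm [-0.05  0.01 -0.3 ] turn [ 0.11  0.36 -0.12] rows 0.1 F [-45.9   3.9  62.5] w 0.462
```

It hit the shoulder hard (77 N along the axis) at z≈0, so A is home and belongs in the tray. I'll withdraw along the pin.

Call:
arm_command --plan '[[[0, 0, -0.4], [0, 0, 0], 1], [[0, 0, -1.5], [0, 0, 0], 1], [[0, 0, -2], [0, 0, 0], 1], [[0, 0, -2], [0, 0, 0], 1], [[0, 0, -2], [0, 0, 0], 1], [[0, 0, -2], [0, 0, 0], 1], [[0, 0, 0], [0, 0, 0], 1], [[0, 0, 0], [0, 0, 0], 1]]'

```text
time_s: 16.13
tcp_pos: [0.598, -0.0152, 0.1625]
ee_rot: [3.024, -0.18, 0.694]
ft_force: [-0.1, -0.2, -1.3]
grip_width: 0.469
```

```bash
python3 - <<'E'
from h import *
sl(); gos((.628,.29,.08))
c=env.camera("side");s=env.camera("scene")
for n,c in(("side",c),("scene",s)):
  for q in("tray","dish"):
    for x in env.spot_in(c,q)[:3]: print(n,q,round(x["p"],2),np.round(x["box"]))
    for x in env.pinpoint(c,q)[:3]: print(n,q,round(x["p"],2),np.round(x["at"]),onz(c,x["at"],0).round(3))
# tray outline in the scene view: dark wall lines
g=cv2.cvtColor(s["color"],7)
print("row 290",[ (i,int(g[290,i])) for i in list(range(376,390))+list(range(430,444))]); print("col 408",[(i,int(g[i,408])) for i in list(range(260,272))+list(range(304,318))])
E
```

```text
sleeve base [ 0.5869 -0.0136  0.1694] in pin frame mm [  2.    1.4 103.3] tilt err [-0.1  0.1 -0.1]
t 16.13 shift cm [ -3.96 -30.7    8.23] turn [  0.03 -24.92  -0.34] rows 7.8 F [-0.1 -0.2 -1.3] w 0.469
side tray 0.97 [284. 170. 348. 218.]
side tray 0.58 [315. 193.] [0.622 0.288 0.   ]
side tray 0.51 [355. 334.] [ 0.499 -0.143  0.   ]
side dish 0.6 [190. 163. 242. 197.]
side dish 0.59 [231. 198. 288. 234.]
side dish 0.55 [136. 206. 212. 268.]
side dish 0.78 [258. 219.] [ 0.448  0.26  -0.   ]
side dish 0.78 [218. 183.] [0.402 0.447 0.   ]
side dish 0.76 [176. 236.] [0.25  0.294 0.   ]
scene tray 0.66 [380. 261. 443. 313.]
scene tray 0.84 [408. 288.] [0.616 0.279 0.   ]
scene dish 0.83 [376. 160. 439. 206.]
scene dish 0.8 [374. 214. 423. 256.]
scene dish 0.79 [440. 206. 490. 245.]
scene dish 0.88 [461. 228.] [0.406 0.447 0.   ]
scene dish 0.79 [405. 187.] [0.25  0.294 0.   ]
scene dish 0.67 [399. 240.] [0.456 0.265 0.   ]
row 290 [(376, 146), (377, 147), (378, 146), (379, 140), (380, 122), (381, 92), (382, 93), (383, 130), (384, 149), (385, 155), (386, 153), (387, 155), (388, 154), (389, 154), (430, 154), (431, 153), (432, 148), (433, 120), (434, 102), (435, 128), (436, 145), (437, 141), (438, 133), (439, 132), (440, 132), (441, 132), (442, 132), (443, 132)]
col 408 [(260, 146), (261, 142), (262, 144), (263, 149), (264, 153), (265, 148), (266, 120), (267, 111), (268, 146), (269, 158), (270, 158), (271, 155), (304, 142), (305, 142), (306, 144), (307, 143), (308, 137), (309, 140), (310, 126), (311, 101), (312, 92), (313, 103), (314, 132), (315, 143), (316, 143), (317, 145)]
```

Call:
arm_command --plan '[[[0, -3.6, 0], [0, 0, 0], 1], [[0, -3.8, 0], [0, 0, 0], 1], [[0, -3.8, 0], [0, 0, 0], 1], [[0, -3.8, 0], [0, 0, 0], 1], [[0, -3.8, 0], [0, -6.2, 0], 1], [[0, -3.8, 0], [0, -6.2, 0], 1], [[0, -3.8, 0], [0, -6.2, 0], 1], [[0, -2.5, 0], [0, -6.2, 0], 1], [[0, 0, 0], [0, 0, 0], 1], [[0, 0, 0], [0, 0, 0], 1]]'

```text
time_s: 17.47
tcp_pos: [0.6274, 0.282, 0.1448]
ee_rot: [3.124, -0.196, -0.03]
ft_force: [-0.2, 0.1, -0.8]
grip_width: 0.466
```

```bash
python3 - <<'E'
from h import *
sl(); gos((.62,.286,.06))
E
```

```text
sleeve base [0.6206 0.2831 0.156 ] in pin frame mm [ -3.7 300.   91.1] tilt err [-0.3 27.  -0.6]
t 17.47 shift cm [ 0.12 -0.4   9.57] turn [ 0.23  2.   -0.59] rows 2.3 F [-0.2  0.1 -0.8] w 0.466
```

Call:
arm_command --plan '[[[0.1, -0.4, 3], [0, 2, -0.6], 1], [[0, 0, 3], [0, 0, 0], 1], [[0, 0, 3], [0, 0, 0], 1], [[0, 0, 1], [0, 0, 0], 1], [[0, 0, 0], [0, 0, 0], 1], [[0, 0, 0], [0, 0, 0], 1]]'

```text
time_s: 17.97
tcp_pos: [0.6309, 0.2819, 0.0429]
ee_rot: [3.123, -0.18, 0.04]
ft_force: [-0.8, -0.1, -0.4]
grip_width: 0.468
```

```bash
python3 - <<'E'
from h import *
sl(); gos((.62,.286,.008))
c=env.camera("wrist");print(env.spot_in(c,"tray"),[onz(c,x["at"],0) for x in env.pinpoint(c,"tray")])
E
```

```text
sleeve base [0.6236 0.283  0.0539] in pin frame mm [-44.2 300.2  -2.7] tilt err [-0.2 24.4  0. ]
t 17.97 shift cm [-0.53 -0.31  4.58] turn [ 0.22 -0.56 -0.01] rows 1.1 F [-0.8 -0.1 -0.4] w 0.468
[] [array([0.62355817, 0.27816457, 0.        ])]
```

Call:
arm_command --plan '[[[-0.3, 0, 1.5], [0, -0.5, 0], 1], [[0, 0, 1.3], [0, 0, 0], 1], [[0, 0, 0.8], [0, 0, 0], 1], [[0, 0, 0], [0, 0, 0], 1], [[0, 0, 0], [0, 0, 0], 1]]'

```text
time_s: 18.53
tcp_pos: [0.636, 0.2845, 0.0122]
ee_rot: [3.13, -0.181, 0.048]
ft_force: [1.3, 0.0, -0.4]
grip_width: 0.469
```

```bash
python3 - <<'E'
from h import *
sl(); gos((.62,.286,.006))
E
```

```text
sleeve base [0.6286 0.2856 0.0231] in pin frame mm [-52.9 303.4 -32.5] tilt err [ 0.2 24.2 -0.1]
t 18.53 shift cm [-0.93  0.05  1.7 ] turn [-0.23 -0.84 -0.04] rows 0.5 F [ 1.3  0.  -0.4] w 0.469
```

Call:
arm_command --plan '[[[-0.6, 0, 0.7], [0, -0.9, 0], 1], [[-0.2, 0, 0.4], [0, -0.4, 0], 1], [[0, 0, 0], [0, 0, 0], 1], [[0, 0, 0], [0, 0, 0], 1]]'

```text
time_s: 18.87
tcp_pos: [0.6272, 0.2855, -0.0007]
ee_rot: [3.132, -0.181, 0.008]
ft_force: [0.4, 0.0, -0.5]
grip_width: 0.466
```

```bash
python3 - <<'E'
from h import *
sl(); gos((.62,.286,.006))
E
```

```text
sleeve base [0.6202 0.2866 0.0104] in pin frame mm [-66.  303.4 -40.5] tilt err [ 0.2 25.6 -0.1]
t 18.87 shift cm [0.   0.06 0.43] turn [-0.21  0.65 -0.03] rows 0.1 F [ 0.4  0.  -0.5] w 0.466
```

Call:
arm_command --plan '[[[0, 0, 0.2], [0, 0.4, 0], 1], [[0, 0, 0.2], [0, 0, 0], 1], [[0, 0, 0.1], [0, 0, 0], 1], [[0, 0, 0], [0, 0, 0], 1]]'

```text
time_s: 19.2
tcp_pos: [0.6277, 0.2857, -0.0057]
ee_rot: [3.132, -0.181, 0.021]
ft_force: [-0.1, -0.9, -0.8]
grip_width: 0.463
```

```bash
python3 - <<'E'
from h import *
sl(); gos((.62,.286,.006))
E
```

```text
sleeve base [0.6205 0.2868 0.0053] in pin frame mm [-67.9 303.6 -45.2] tilt err [ 0.2 25.2 -0.1]
t 19.2 shift cm [-0.04  0.09 -0.07] turn [-0.23  0.16 -0.02] rows 0.0 F [-0.1 -0.9 -0.8] w 0.463
```

Call:
arm_command --plan '[[[0, 0, 0.15], [0, 0, 0], 1], [[0, 0, 0.15], [0, 0, 0], 1]]'

```text
time_s: 19.37
tcp_pos: [0.6282, 0.2859, -0.0074]
ee_rot: [3.132, -0.18, 0.022]
ft_force: [-4.6, -1.0, 9.6]
grip_width: 0.468
```

```bash
python3 - <<'E'
from h import *
sl(); gos((.62,.286,.003))
E
```

```text
sleeve base [0.621  0.287  0.0037] in pin frame mm [-68.1 303.9 -46.9] tilt err [ 0.2 25.1 -0.1]
t 19.37 shift cm [-0.09  0.11  0.07] turn [-0.24  0.12 -0.02] rows 0.0 F [-4.6 -1.   9.6] w 0.468
```

Contact with the tray floor (10 N). I'll release and rise.

Call:
arm_command --plan '[[[0, 0, 0], [0, 0, 0], 0.25], [[0, 0, 0], [0, 0, 0], 0.25], [[0, 0, 0], [0, 0, 0], 0.25], [[0, 0, 0], [0, 0, 0], 0.25], [[0, 0, -1.5], [0, 0, 0], 0.25], [[0, 0, -3], [0, 0, 0], 0.25], [[0, 0, -4], [0, 0, 0], 0.25], [[0, 0, -3.5], [0, 0, 0], 0.25], [[0, 0, 0], [0, 0, 0], 0.25], [[0, 0, 0], [0, 0, 0], 0.25]]'

```text
time_s: 20.2
tcp_pos: [0.6256, 0.2862, 0.1202]
ee_rot: [3.131, -0.181, 0.019]
ft_force: [-0.7, -0.8, -0.1]
grip_width: 0.748
```

```bash
python3 - <<'E'
from h import *
c=env.camera("scene");d=env.camera("side")
for n,c in(("S",c),("D",d)):
  for x in env.spot_in(c,"sleeve_a"):
    b=x["box"]
    if x["p"]>.2: print(n,round(x["p"],2),np.round(b),onz(c,((b[0]+b[2])/2,(b[1]+b[3])/2),.028).round(3))
go((.596,-.242,.11),-6.5)
E
```

```text
S 0.78 [194. 282. 210. 308.] [ 0.681 -0.244  0.028]
S 0.64 [201. 253. 220. 277.] [ 0.589 -0.239  0.028]
S 0.61 [233. 269. 250. 289.] [ 0.629 -0.152  0.028]
S 0.59 [409. 270. 426. 298.] [0.62  0.299 0.028]
D 0.89 [309. 172. 325. 195.] [0.628 0.289 0.028]
D 0.79 [406. 288. 427. 320.] [ 0.636 -0.151  0.028]
D 0.77 [452. 315. 476. 352.] [ 0.676 -0.251  0.028]
D 0.76 [417. 333. 438. 364.] [ 0.595 -0.245  0.028]
t 20.4 shift cm [ 3.27 52.72  1.06] turn [ 0.41 -0.45 -0.1 ] rows 12.9 F [ 0.2  0.5 -0.2] w 0.75
```

Sleeve A stands in the tray at about (0.62,0.29). Next is sleeve B, passing high over the gauge.

Call:
arm_command --plan '[[[0, 1, -3.8], [0, 0, 0], 0.25], [[0, 3.8, -1], [0, 0, 0], 0.25], [[0.2, 4, 0], [0, 0, 0], 0.25], [[0.2, 4, 0], [0, 0, 0], 0.25], [[0.2, 4, 0], [0, 0, 0], 0.25], [[0.2, 4, 0], [0, 0, 0], 0.25], [[0.2, 4, 0], [0, 0, 0], 0.25], [[0.2, 4, 0], [0, 0, 0], 0.25], [[0.2, 4, 0], [0, 0, 0], 0.25], [[0.2, 4, 0], [0, 0, 0], 0.25], [[0.2, 4, 0], [0, 0, 0], 0.25], [[0.2, 4, 0], [0, 0, 0], 0.25]]'

```text
time_s: 21.4
tcp_pos: [0.5765, -0.1697, 0.1456]
ee_rot: [3.13, -0.156, -0.055]
ft_force: [1.3, -0.1, 0.1]
grip_width: 0.748
```

Call:
arm_command --plan '[[[0.2, 3, 0], [0, 0, 0], 0.25], [[0, 0, 0], [0, 0, 0], 0.25], [[0, 0, 0], [0, 0, 0], 0.25]]'

```text
time_s: 21.65
tcp_pos: [0.5701, -0.2092, 0.1398]
ee_rot: [3.129, -0.171, -0.07]
ft_force: [-0.0, 0.5, -0.2]
grip_width: 0.748
```

```bash
python3 - <<'E'
from h import *
go((.596,-.242,.11),-6.5); print(env.get_obs()["tcp_pos"])
E
```

```text
t 21.65 shift cm [3.06 2.95 2.88] turn [0.56 2.53 0.24] rows 1.3 F [-0.   0.5 -0.2] w 0.748
[ 0.57006457 -0.20923343  0.13982183]
```

Call:
arm_command --plan '[[[1.4, 1.3, 1], [0.5, 2.5, 0.2], 0.25], [[1.4, 1.3, 1], [0, 0, 0], 0.25], [[0, 0, 0], [0, 0, 0], 0.25], [[0, 0, 0], [0, 0, 0], 0.25], [[0, 0, 0], [0, 0, 0], 0.25]]'

```text
time_s: 22.07
tcp_pos: [0.5907, -0.2326, 0.1118]
ee_rot: [-3.13, 0.174, 0.018]
ft_force: [-0.4, -0.2, -0.6]
grip_width: 0.749
```

```bash
python3 - <<'E'
from h import *
c=env.camera("wrist");go((.596,-.242,.11),-6.5);o=env.get_obs();print(o["tcp_pos"],np.abs(o["qvel"]).max())
for q in("sleeve_a_mid","sleeve_a"):
  for x in env.pinpoint(c,q):
    if x["p"]>.2: print(q,round(x["p"],2),np.round(x["at"]),onz(c,x["at"],.025 if "mid" in q else 0).round(4))
# brown ring fit: bright sunlit brown top
hsv=cv2.cvtColor(c["color"],cv2.COLOR_RGB2HSV);m=((hsv[:,:,1]>150)&(hsv[:,:,0]>8)&(hsv[:,:,0]<15)).astype(np.uint8)
n,l,s,ce=cv2.connectedComponentsWithStats(m)
for i in range(1,n):
    if s[i,4]>300: print(s[i],ce[i].round(1),onz(c,(s[i,0]+s[i,2]/2,s[i,1]+s[i,3]/2),.05).round(4))
E
```

```text
t 22.12 shift cm [0.65 0.92 0.17] turn [-0.37  0.71  0.15] rows 0.3 F [-0.9 -0.5 -0.2] w 0.75
[ 0.59055144 -0.23217797  0.11186158] 0.011505945867483408
sleeve_a 0.78 [325. 110.] [ 0.6752 -0.2463  0.    ]
sleeve_a 0.75 [208. 178.] [ 0.6367 -0.1543  0.    ]
sleeve_a 0.65 [330. 222.] [ 0.5932 -0.2417  0.    ]
[ 301  203   63   54 1957] [331.1 229.2] [ 0.5994 -0.2427  0.05  ]
```

Call:
arm_command --plan '[[[0.6, 1.0, 1], [-0.4, 0.7, 0.1], 0.25], [[0, 0, 0], [0, 0, 0], 0.25], [[0, 0, 2.5], [0, 0, 0], 0.25], [[0, 0, 2.5], [0, 0, 0], 0.25], [[0, 0, 2], [0, 0, 0], 0.25], [[0, 0, 0], [0, 0, 0], 0.25], [[0, 0, 0], [0, 0, 0], 0.25]]'

```text
time_s: 22.8
tcp_pos: [0.6012, -0.2403, 0.0392]
ee_rot: [3.133, -0.169, 0.019]
ft_force: [-0.5, 0.5, -0.2]
grip_width: 0.747
```

```bash
python3 - <<'E'
from h import *
go((.597,-.2425,-.012),-6.5)
E
```

```text
t 22.8 shift cm [-0.45  0.24  5.11] turn [ 0.21 -0.69  0.32] rows 1.3 F [-0.5  0.5 -0.2] w 0.747
```

Call:
arm_command --plan '[[[-0.5, 0.2, 0.3], [0.2, -0.7, 0.3], 0.25], [[-0.2, 0, 1.5], [0, -0.2, 0], 0.25], [[-0.2, 0, 1.5], [0, -0.2, 0], 0.25], [[-0.2, 0, 1.2], [0, -0.2, 0], 0.25], [[0, 0, 0], [0, 0, 0], 0.25], [[0, 0, 0], [0, 0, 0], 0.25]]'

```text
time_s: 23.3
tcp_pos: [0.5921, -0.242, -0.0045]
ee_rot: [3.135, -0.177, -0.01]
ft_force: [-0.3, -0.6, -0.2]
grip_width: 0.751
```

```bash
python3 - <<'E'
from h import *
go((.597,-.2425,-.012),-6.5)
E
```

```text
t 23.3 shift cm [ 0.49 -0.    0.75] turn [0.12 0.34 0.02] rows 0.2 F [-0.3 -0.6 -0.2] w 0.751
```

Call:
arm_command --plan '[[[0.2, 0, 0.7], [0, 0.3, 0], 0.25], [[0, 0, 0], [0, 0, 0], 0.25], [[0, 0, 0], [0, 0, 0], 1], [[0, 0, 0], [0, 0, 0], 1], [[0, 0, 0], [0, 0, 0], 1], [[0, 0, 0], [0, 0, 0], 1], [[0, 0, 0], [0, 0, 0], 1], [[0, 0, 0], [0, 0, 0], 1]]'

```text
time_s: 23.97
tcp_pos: [0.5955, -0.2428, -0.0111]
ee_rot: [3.134, -0.178, 0.003]
ft_force: [0.2, 1.1, 0.2]
grip_width: 0.463
```

```bash
python3 - <<'E'
from h import *
go((.597,-.2425,-.012),-6.5)
c=env.camera("wrist");o=env.get_obs();print(o["tcp_pos"])
g=c["color"].sum(2)//3
for col in(300,318,330): print(col,[(r,int(g[r,col])) for r in range(230,420,4)])
zt=-o["tcp_pos"][2]*0+o["tcp_pos"][2]-.05; zb=o["tcp_pos"][2]
for x in(-.008,-.006,-.004,-.002,0,.002):
    print(x,[ (n,float(pw(c,(x+d,0,z))[1])) for n,d,z in(("of",.021,zt),("b26f",.013,zt),("b20f",.01,zt),("b20b",-.01,zt),("ob",-.021,zt),("basef",.021,zb))])
E
```

```text
t 23.97 shift cm [ 0.15 -0.05  0.09] turn [ 0.15 -0.11  0.01] rows 0.0 F [0.2 1.1 0.2] w 0.463
[ 0.59547675 -0.24280096 -0.01110827]
300 [(230, 166), (234, 154), (238, 149), (242, 149), (246, 153), (250, 74), (254, 72), (258, 72), (262, 70), (266, 70), (270, 69), (274, 68), (278, 69), (282, 68), (286, 82), (290, 120), (294, 120), (298, 118), (302, 116), (306, 116), (310, 115), (314, 67), (318, 53), (322, 53), (326, 54), (330, 52), (334, 51), (338, 51), (342, 53), (346, 51), (350, 52), (354, 50), (358, 52), (362, 58), (366, 61), (370, 61), (374, 58), (378, 59), (382, 60), (386, 57), (390, 166), (394, 163), (398, 161), (402, 146), (406, 149), (410, 159), (414, 168), (418, 150)]
318 [(230, 164), (234, 154), (238, 150), (242, 150), (246, 69), (250, 71), (254, 69), (258, 69), (262, 68), (266, 67), (270, 66), (274, 65), (278, 64), (282, 64), (286, 117), (290, 117), (294, 117), (298, 117), (302, 70), (306, 65), (310, 64), (314, 53), (318, 52), (322, 52), (326, 52), (330, 51), (334, 52), (338, 51), (342, 50), (346, 50), (350, 51), (354, 51), (358, 51), (362, 54), (366, 54), (370, 60), (374, 
[... 608 characters left out ...]
398, 83), (402, 76), (406, 81), (410, 84), (414, 89), (418, 88)]
-0.008 [('of', 308.2), ('b26f', 330.1), ('b20f', 338.1), ('b20b', 389.2), ('ob', 415.5), ('basef', 261.1)]
-0.006 [('of', 302.6), ('b26f', 324.7), ('b20f', 332.8), ('b20b', 384.2), ('ob', 410.8), ('basef', 256.9)]
-0.004 [('of', 297.0), ('b26f', 319.3), ('b20f', 327.4), ('b20b', 379.3), ('ob', 406.1), ('basef', 252.7)]
-0.002 [('of', 291.3), ('b26f', 313.8), ('b20f', 322.0), ('b20b', 374.3), ('ob', 401.3), ('basef', 248.4)]
0 [('of', 285.6), ('b26f', 308.2), ('b20f', 316.5), ('b20b', 369.2), ('ob', 396.5), ('basef', 244.1)]
0.002 [('of', 279.8), ('b26f', 302.6), ('b20f', 311.0), ('b20b', 364.2), ('ob', 391.6), ('basef', 239.9)]
```

The edges put B's axis at tool x ≈ +0.6 mm (bore appears narrower). I'll lift and carry it to the pin.

```bash
python3 - <<'E'
from h import *
hold(.0006); print(open("hold.json").read()); gos(PIN+.095*N,25); gos(PIN+.095*N)
E
```

```text
sleeve base [ 0.59601775 -0.24277046  0.        ]
[[0.0005550037330989925, -6.240558862186518e-05, -0.011107447052974471], [-3.1389795370552127, -0.0003540541750217935, -0.002956236826842316]]
t 24.02 shift cm [ -2.82 -22.49 -16.26] turn [-1.0e-02  2.5e+01  7.0e-02] rows 6.8 F [0.4 1.2 0. ] w 0.467
t 24.02 shift cm [ -3.3  -22.49 -16.17] turn [0. 0. 0.] rows 6.8 F [0.4 1.2 0. ] w 0.467
```

Call:
arm_command --plan '[[[0, 0, -2], [0, 0, 0], 1], [[0, 0, -3.5], [0, 0, 0], 1], [[0, 0, -3.5], [0, 0, 0], 1], [[0, 0, -3.5], [0, 0, 0], 1], [[-1, -3, -1.5], [0, 0, 0], 1], [[-1, -3.6, -1], [0, 0, 0], 1], [[-1, -3.6, -0.5], [0, 0, 0], 1], [[-1, -3.6, 0], [0, 0, 0], 1], [[-0.5, -3.4, 0], [0, 0, 0], 1], [[0, -3, 0], [0, 0, 0], 1], [[0, 0, 0], [0, 0, 0], 1], [[0, 0, 0], [0, 0, 0], 1]]'

```text
time_s: 25.02
tcp_pos: [0.5726, -0.0297, 0.1519]
ee_rot: [3.135, -0.186, 0.008]
ft_force: [-0.1, -0.6, -1.2]
grip_width: 0.47
```

```bash
python3 - <<'E'
from h import *
sl(); gos(PIN+.095*N,25)
E
```

```text
sleeve base [ 0.5731 -0.0297  0.163 ] in pin frame mm [-11.5 -16.2 102.4] tilt err [ 0.1 24.8 -0.3]
t 25.02 shift cm [ 1.81 -1.63  0.11] turn [-0.06 24.8  -0.25] rows 3.5 F [-0.1 -0.6 -1.2] w 0.47
```

Call:
arm_command --plan '[[[0, -0.5, -0.5], [0, 6.2, 0], 1], [[0, -0.5, -0.5], [0, 6.2, 0], 1], [[0, -0.5, 0], [0, 6.2, 0], 1], [[0, 0, 0], [0, 6.2, 0], 1], [[0, 0, 0], [0, 0, 0], 1], [[0, 0, 0], [0, 0, 0], 1], [[0, 0, 0], [0, 0, 0], 1]]'

```text
time_s: 25.6
tcp_pos: [0.5712, -0.0191, 0.1563]
ee_rot: [3.03, -0.183, 0.682]
ft_force: [-0.3, 0.3, -0.3]
grip_width: 0.469
```

```bash
python3 - <<'E'
from h import *
sl(); gos(PIN+.085*N,25)
E
```

```text
sleeve base [ 0.567  -0.0185  0.1666] in pin frame mm [-16.6  -5.7 108.8] tilt err [-0.2 -0.3 -0.3]
t 25.6 shift cm [ 1.64 -0.6   2.39] turn [ 0.24 -0.26 -0.35] rows 0.7 F [-0.3  0.3 -0.3] w 0.469
```

Call:
arm_command --plan '[[[1.6, -0.6, 1.2], [0.2, 0, -0.3], 1], [[0, 0, 1], [0, 0, 0], 1], [[0, 0, 0], [0, 0, 0], 1], [[0, 0, 0], [0, 0, 0], 1], [[0, 0, 0], [0, 0, 0], 1]]'

```text
time_s: 26.02
tcp_pos: [0.6055, -0.02, 0.1479]
ee_rot: [3.029, -0.179, 0.687]
ft_force: [0.1, 0.6, -1.4]
grip_width: 0.464
```

```bash
python3 - <<'E'
from h import *
sl(); gos(PIN+.06*N,25)
E
```

```text
sleeve base [ 0.6013 -0.0194  0.1582] in pin frame mm [10.8 -2.8 86.8] tilt err [-0.2 -0.5 -0.2]
t 26.02 shift cm [-1.12 -0.3   2.66] turn [ 0.18 -0.47 -0.21] rows 0.7 F [ 0.1  0.6 -1.4] w 0.464
```

Call:
arm_command --plan '[[[-1.1, -0.3, 0], [0.1, -0.3, -0.2], 1], [[0, 0, 0], [0, 0, 0], 1], [[0, 0, 0], [0, 0, 0], 1], [[0, 0, 0], [0, 0, 0], 1]]'

```text
time_s: 26.35
tcp_pos: [0.5945, -0.0159, 0.1428]
ee_rot: [3.033, -0.174, 0.676]
ft_force: [-0.1, 0.2, -0.8]
grip_width: 0.464
```

```bash
python3 - <<'E'
from h import *
sl(); gos(PIN+.06*N,25)
E
```

```text
sleeve base [ 0.5904 -0.0153  0.1531] in pin frame mm [-1.6  0.1 87. ] tilt err [-0.1 -0.  -0. ]
t 26.35 shift cm [ 0.15 -0.01  2.7 ] turn [ 0.1  -0.05 -0.02] rows 0.7 F [-0.1  0.2 -0.8] w 0.464
```

Call:
arm_command --plan '[[[0.15, 0, 0.8], [0, 0, 0], 1], [[0, 0, 0.8], [0, 0, 0], 1], [[0, 0, 0.5], [0, 0, 0], 1], [[0, 0, 0], [0, 0, 0], 1], [[0, 0, 0], [0, 0, 0], 1]]'

```text
time_s: 26.77
tcp_pos: [0.6055, -0.017, 0.1228]
ee_rot: [3.033, -0.173, 0.677]
ft_force: [-0.3, -0.4, -0.7]
grip_width: 0.465
```

```bash
python3 - <<'E'
from h import *
sl(); gos(PIN+.045*N,25)
E
```

```text
sleeve base [ 0.6013 -0.0165  0.1331] in pin frame mm [-0.1  0.2 64.1] tilt err [-0.1 -0.1  0. ]
t 26.77 shift cm [0.01 0.01 1.91] turn [ 0.09 -0.08  0.01] rows 0.5 F [-0.3 -0.4 -0.7] w 0.465
```

Call:
arm_command --plan '[[[0, 0, 0.5], [0, 0, 0], 1], [[0, 0, 0.6], [0, 0, 0], 1], [[0, 0, 0.6], [0, 0, 0], 1], [[0, 0, 0], [0, 0, 0], 1]]'

```text
time_s: 27.1
tcp_pos: [0.6134, -0.018, 0.1057]
ee_rot: [3.033, -0.173, 0.677]
ft_force: [-0.2, -0.2, -0.1]
grip_width: 0.472
```

```bash
python3 - <<'E'
from h import *
sl(); gos(PIN+.03*N,25)
E
```

```text
sleeve base [ 0.6092 -0.0175  0.116 ] in pin frame mm [-0.1  0.1 45.3] tilt err [-0.1 -0.1  0. ]
t 27.1 shift cm [ 0.   -0.    1.53] turn [ 0.09 -0.07  0.  ] rows 0.4 F [-0.2 -0.2 -0.1] w 0.472
```

Call:
arm_command --plan '[[[0, 0, 0.4], [0, 0, 0], 1], [[0, 0, 0.5], [0, 0, 0], 1], [[0, 0, 0.3], [0, 0, 0], 1], [[0, 0, 0], [0, 0, 0], 1]]'

```text
time_s: 27.43
tcp_pos: [0.619, -0.0188, 0.0931]
ee_rot: [3.033, -0.173, 0.676]
ft_force: [0.1, -0.7, -0.0]
grip_width: 0.464
```

```bash
python3 - <<'E'
from h import *
sl(); gos(PIN+.03*N,25)
E
```

```text
sleeve base [ 0.6148 -0.0182  0.1034] in pin frame mm [-0.3 -0.  31.5] tilt err [-0.1 -0.   0. ]
t 27.43 shift cm [ 0.03 -0.01  0.15] turn [ 0.09 -0.04  0.  ] rows 0.0 F [ 0.1 -0.7 -0. ] w 0.464
```

Call:
arm_command --plan '[[[0, 0, 0.25], [0, 0, 0], 1], [[0, 0, 0.3], [0, 0, 0], 1], [[0, 0, 0.3], [0, 0, 0], 1]]'

```text
time_s: 27.68
tcp_pos: [0.6211, -0.019, 0.0903]
ee_rot: [3.035, -0.172, 0.669]
ft_force: [-30.7, 1.7, 41.0]
grip_width: 0.468
```

```bash
python3 - <<'E'
from h import *
sl(); gos(PIN+.1*N,25)
E
```

```text
sleeve base [ 0.6169 -0.0184  0.1006] in pin frame mm [ 0.4  0.  28. ] tilt err [-0.1  0.2  0. ]
t 27.68 shift cm [-0.05  0.03 -7.2 ] turn [0.12 0.21 0.04] rows 1.8 F [-30.7   1.7  41. ] w 0.468
```

B is stopped by the step (51 N at about 29 mm), so it goes in the dish. I'll withdraw.

Call:
arm_command --plan '[[[0, 0, -0.4], [0, 0, 0], 1], [[0, 0, -1.5], [0, 0, 0], 1], [[0, 0, -2], [0, 0, 0], 1], [[0, 0, -2], [0, 0, 0], 1], [[0, 0, -1.5], [0, 0, 0], 1], [[0, 0, 0], [0, 0, 0], 1], [[-1, -3, 0], [0, 0, 0], 1], [[-1.5, -3.6, 0], [0, 0, 0], 1], [[-1.5, -3.6, 0], [0, 0, 0], 1], [[-1.5, -3.6, 0], [0, 0, 0], 1], [[-1.5, -3.6, 0], [0, 0, 0], 1], [[0, 0, 0], [0, 0, 0], 1]]'

```text
time_s: 28.68
tcp_pos: [0.5516, 0.1696, 0.1337]
ee_rot: [3.03, -0.186, 0.695]
ft_force: [-0.4, 0.4, -0.2]
grip_width: 0.466
```

```bash
python3 - <<'E'
from h import *
sl(); gos((.446,.265,.08))
E
```

```text
sleeve base [0.5473 0.1702 0.144 ] in pin frame mm [-63.3 179.5 105.6] tilt err [-0.1 -0.7 -0.5]
t 28.68 shift cm [-13.36  -8.17   0.73] turn [ -0.03 -25.74  -0.56] rows 3.8 F [-0.4  0.4 -0.2] w 0.466
```

Call:
arm_command --plan '[[[-2, -2, -1], [0, -6.4, 0], 1], [[-2.5, -2, -0.5], [0, -6.4, 0], 1], [[-2.5, -2, 0], [0, -6.4, 0], 1], [[-2.5, -1, 0], [0, -6, 0], 1], [[0, 0, 0], [0, 0, 0], 1], [[0, 0, 0], [0, 0, 0], 1], [[0, 0, 0], [0, 0, 0], 1]]'

```text
time_s: 29.27
tcp_pos: [0.4563, 0.2568, 0.1145]
ee_rot: [3.136, -0.173, -0.02]
ft_force: [-0.5, 0.2, -1.3]
grip_width: 0.466
```

```bash
python3 - <<'E'
from h import *
sl(); gos((.446,.265,.04))
c=env.camera("wrist");print([(round(x["p"],2),onz(c,x["at"],0).round(3)) for x in env.pinpoint(c,"dish")])
E
```

```text
sleeve base [0.457  0.2568 0.1256] in pin frame mm [-161.3  255.3  131. ] tilt err [ 0.1 25.8  0.2]
t 29.27 shift cm [-1.06 -0.71  8.57] turn [-0.05  0.82  0.18] rows 2.1 F [-0.5  0.2 -1.3] w 0.466
[(0.98, array([0.395, 0.458, 0.   ])), (0.75, array([0.452, 0.267, 0.   ]))]
```

Call:
arm_command --plan '[[[-0.9, -0.9, 2], [0, 0.8, 0], 1], [[0, 0, 2.5], [0, 0, 0], 1], [[0, 0, 2.5], [0, 0, 0], 1], [[0, 0, 0], [0, 0, 0], 1], [[0, 0, 0], [0, 0, 0], 1], [[0, 0, 0], [0, 0, 0], 1]]'

```text
time_s: 29.87
tcp_pos: [0.4508, 0.2629, 0.046]
ee_rot: [3.136, -0.18, 0.021]
ft_force: [-0.2, 0.2, -0.5]
grip_width: 0.466
```

```bash
python3 - <<'E'
from h import *
sl(); gos((.447,.266,.006))
E
```

```text
sleeve base [0.4513 0.2629 0.0571] in pin frame mm [-196.   260.8   71.6] tilt err [ 0.1 24.4 -0.1]
t 29.87 shift cm [-0.54 -0.25  5.1 ] turn [-0.16 -0.65 -0.07] rows 1.3 F [-0.2  0.2 -0.5] w 0.466
```

Call:
arm_command --plan '[[[-0.4, -0.2, 1.5], [0, -0.6, 0], 1], [[-0.2, 0, 1.4], [0, -0.2, 0], 1], [[-0.1, 0, 1], [0, -0.2, 0], 1], [[0, 0, 0], [0, 0, 0], 1], [[0, 0, 0], [0, 0, 0], 1], [[0, 0, 0], [0, 0, 0], 1]]'

```text
time_s: 30.37
tcp_pos: [0.4523, 0.2677, 0.0147]
ee_rot: [-3.128, 0.182, -0.017]
ft_force: [-0.4, 0.9, -0.3]
grip_width: 0.469
```

```bash
python3 - <<'E'
from h import *
sl(); gos((.447,.266,.006))
E
```

```text
sleeve base [0.4527 0.2676 0.0258] in pin frame mm [-208.4  265.6   42.9] tilt err [ 0.6 24.5 -0.3]
t 30.37 shift cm [-0.58  0.26  1.97] turn [-0.63 -0.47 -0.17] rows 0.5 F [-0.4  0.9 -0.3] w 0.469
```

Call:
arm_command --plan '[[[-0.4, 0.2, 0.6], [-0.6, -0.5, -0.1], 1], [[0, 0, 0.5], [0, 0, 0], 1], [[0, 0, 0.3], [0, 0, 0], 1], [[0, 0, 0], [0, 0, 0], 1], [[0, 0, 0], [0, 0, 0], 1]]'

```text
time_s: 30.78
tcp_pos: [0.4504, 0.2672, 0.0021]
ee_rot: [3.136, -0.179, 0.008]
ft_force: [-0.1, 0.1, -0.5]
grip_width: 0.468
```

```bash
python3 - <<'E'
from h import *
sl(); gos((.447,.266,.006))
E
```

```text
sleeve base [0.4509 0.2672 0.0132] in pin frame mm [-215.3  265.    32.2] tilt err [ 0.1 24.8 -0.1]
t 30.78 shift cm [-0.38  0.17  0.72] turn [-0.13 -0.2  -0.06] rows 0.2 F [-0.1  0.1 -0.5] w 0.468
```

Call:
arm_command --plan '[[[-0.1, 0, 0.3], [-0.1, -0.2, 0], 1], [[0, 0, 0.3], [0, 0, 0], 1], [[0, 0, 0.1], [0, 0, 0], 1], [[0, 0, 0], [0, 0, 0], 1]]'

```text
time_s: 31.12
tcp_pos: [0.4492, 0.2674, -0.0057]
ee_rot: [3.134, -0.179, 0.002]
ft_force: [-0.8, -0.1, -0.6]
grip_width: 0.467
```

```bash
python3 - <<'E'
from h import *
sl(); gos((.447,.266,.004))
E
```

```text
sleeve base [0.4498 0.2674 0.0054] in pin frame mm [-219.6  265.    25.6] tilt err [ 0.  25.  -0.1]
t 31.12 shift cm [-0.26  0.17  0.14] turn [-0.02  0.03 -0.06] rows 0.1 F [-0.8 -0.1 -0.6] w 0.467
```

Nearly touching and upright to 0.1°. I'll lower until I feel contact.

Call:
arm_command --plan '[[[0, 0, 0.12], [0, 0, 0], 1], [[0, 0, 0.12], [0, 0, 0], 1]]'

```text
time_s: 31.28
tcp_pos: [0.4494, 0.2674, -0.0063]
ee_rot: [3.133, -0.179, 0.0]
ft_force: [-4.2, -2.8, 15.1]
grip_width: 0.462
```

```bash
python3 - <<'E'
from h import *
sl(); gos((.447,.266,.004))
E
```

```text
sleeve base [0.45   0.2674 0.0048] in pin frame mm [-219.7  265.1   25. ] tilt err [-0.  25.1 -0. ]
t 31.28 shift cm [-0.28  0.18  0.08] turn [ 0.03  0.09 -0.05] rows 0.1 F [-4.2 -2.8 15.1] w 0.462
```

Call:
arm_command --plan '[[[0, 0, 0], [0, 0, 0], 0.25], [[0, 0, 0], [0, 0, 0], 0.25], [[0, 0, 0], [0, 0, 0], 0.25], [[0, 0, 0], [0, 0, 0], 0.25], [[0, 0, -1.5], [0, 0, 0], 0.25], [[0, 0, -3], [0, 0, 0], 0.25], [[0, 0, -3.5], [0, 0, 0], 0.25], [[0, 0, -3.5], [0, 0, 0], 0.25], [[0, 0, -3.5], [0, 0, 0], 0.25], [[0, 0, -2], [0, 0, 0], 0.25], [[0, 0, 0], [0, 0, 0], 0.25], [[0, 0, 0], [0, 0, 0], 0.25]]'

```text
time_s: 32.28
tcp_pos: [0.4475, 0.2669, 0.1685]
ee_rot: [3.131, -0.179, -0.008]
ft_force: [-0.0, -0.7, -0.3]
grip_width: 0.747
```

```bash
python3 - <<'E'
from h import *
o=env.get_obs();print(o["tcp_pos"],o["grip_width"],o["time_s"],o["ft_force"])
s=env.camera("scene");d=env.camera("side");w=env.camera("wrist")
out=np.zeros((600,800,3),np.uint8)
out[:300,:400]=cv2.resize(s["color"][170:320,350:550],(400,300),interpolation=2)
out[:300,400:]=cv2.resize(s["color"][200:350,130:330],(400,300),interpolation=2)
out[300:,:400]=cv2.resize(w["color"],(400,300));out[300:,400:]=cv2.resize(d["color"][130:310,150:390],(400,300),interpolation=2)
cv2.imwrite("pics/final.png",out[:,:,::-1])
E
```

```text
[0.44749035 0.2668672  0.16847626] 0.7466605884146712 32.2833 [-0.03032983 -0.68749748 -0.28656549]
```

View pics/final.png

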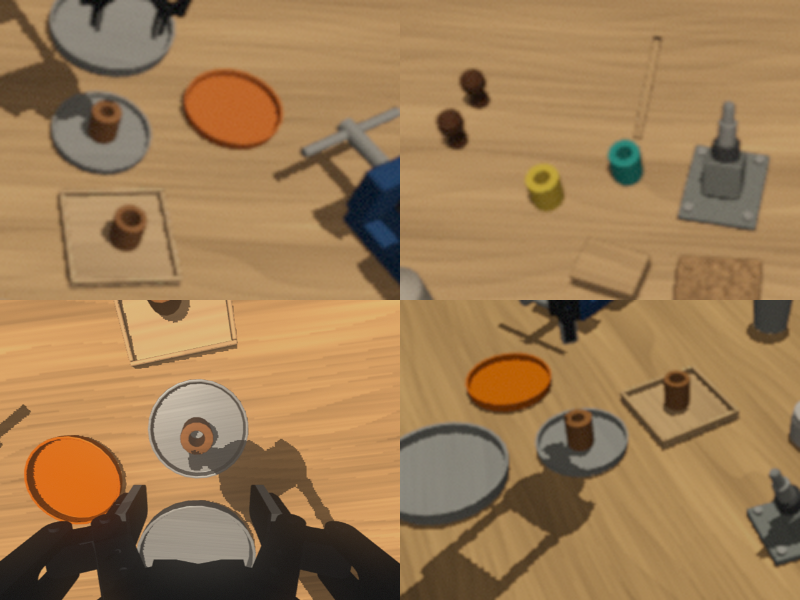

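Sleeve B stands upright in the small grey dish: (105,120) in the top-left crop and (580,430) in the bottom-right. Sleeve A stands upright in the tray at (128,227) and (677,390). Finials, pencil, look-alikes, offcut, sanding block and gauge are where they were, and the gripper is clear.

```bash
python3 -c "
from cell import env
print(env.job_done())"
```

```text
the job is handed in; nothing more can be done
None
```

Both sleeves were tried on the pin and put away, and the job is handed in at about 32 s of the 72 s allowed.

- **Sleeve A** (the near one) passed the step and seated on the shoulder, with about 77 N along the axis. It stands released in the square tray.
- **Sleeve B** was stopped at the step, about 29 mm up the pin, with about 51 N. It stands released in the small grey dish.

**Last checks:** the final pictures show both sleeves upright in the right places and the gripper clear. The finials, pencil, coloured look-alikes, offcut, sanding block and gauge show no visible change. The wax tin was only partly in the final crops, so it was not checked.

**What disagreed:**
- **Fingertips:** they sit about 31–34 mm behind the reported TCP, not at it. My first grasp therefore shut just above sleeve A without moving it. I confirmed the offset in three cameras and allowed for it afterwards.
- **Grip width:** it read about 40 mm on the 42 mm sleeves.
- **Slip:** each sleeve appears to have slipped up to about 3 mm in the grip when pushed home. I made up for this by lowering each one until I felt the floor before letting go.

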